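# Seat a measuring roller in a dovetail slide and prove the width with a gauge block

### The arm

A 7-joint arm with a two-finger parallel gripper is mounted at the origin on a cart in front of the work surface, level with it; the furniture and walls round the work are solid. World frame = base frame: x ahead of the robot, y to its left, z up, the work surface at z = 0. Lengths are in m, angles in rad, forces in N, time in s.
With the tool pointing down it reaches from about 0.425 to 0.925 m from the base axis. Payload 6.8 kg.
Tool frame: the origin (TCP) lies at the very end of the fingers, on their centre line; the grasp point (between the pads) lies 19 mm behind it (r.grip_depth is the distance from the TCP to the grasp point, in m); z points along the fingers, y is the direction in which the jaws open and shut (so a half turn about z gives the same grasp; the last joint's range is limited). The gripper opens to 85 mm and grips with 20 to 120 N. Pads are 22 mm wide; open, the fingers measure 114 mm over their backs; the gripper's body (76 mm by 85 mm) begins 54 mm behind the grasp point. The pads swing forward as they close: fully open they stand 13 mm farther back than shut.
Start: joints at [1.212, 0.477, 0.022, 1.555, -0.011, 1.109, -0.083], TCP at [0.168, -0.654, 0.231] pointing down, gripper open.
Joint ranges: [-2.96, 2.96], [-0.34, 2.1], [-1.41, 1.46], [0.24, 2.44], [-1.37, 4.51], [0.17, 1.92], [-2.96, 2.96]. Speed limits (rad/s): [2.39, 2.39, 3.14, 3.14, 3.14, 3.14, 3.14].

### API

Orientations are given as a rotation vector (axis times angle).
In Python, from bench import status, eyes, workorder, spotter, r gives the robot as it stands.
- The arm moves only by the tool drive_tool, never from a script. Its argument "commands" is a list of rows, each an object of numbers: "rx", "ry", "rz": the turn, a rotation vector about the world's x, y, z normalised to -1 to 1, where 1 is 8 degrees; "tx", "ty", "tz": the shift along the world's x, y, z normalised to -1 to 1, where 1 is 20 mm; "grip": the closure, from -1 (fully open) to 1 (shut). A call has 1 to 10 rows; each row shifts and turns the commanded pose from where the row before left it; what a row does not reach is not made up. A row lasts 1/8 s, in which the tool goes at most 62.5 mm and 10.7 degrees, less where a joint would pass 70% of its speed; a pose out of reach is approached as far as the arm can. A call with a number of a shift or a turn outside -1 to 1 is refused whole. A call with a gripper value outside its range is refused whole. The fingers move at their own pace and stop on an object; "grip_force" is the grip in N (left out, the last holds). Time passes only in rows, so rows that do not move let the fingers close. It gives the time, the measured TCP pose, the force and the opening at its end, in the units of the state.
- status.get_obs(): the state, without advancing time (a new reading comes with each control period).
- eyes.grab_frame(name): name is "scene" or "side" or "wrist"; returns a dict with "frame" (480x640x3 uint8, blue, green, red), "range_z" (480x640 float32, m along the optical axis (not along the pixel's ray), 0 where there is no reading), "fx", "fy", "cx", "cy" (pixels), "T" (4x4, takes a point from camera to world coordinates); the wrist camera has in their place "T_tool_cam" (4x4, takes a point from camera to tool coordinates, whose origin is the TCP and whose axes are the flange's). Camera axes: x right, y down, z forward; pixel columns grow to the right and rows downward; lengths in m; the calibration is good to about 2 mm. A picture is of the moment at which its call begins: read the wrist's pose just before it.
- workorder.hand_in(): hands the job in, once; it reports no verdict.
Trained networks look in the newest picture that a camera, given by its name, has taken for a name from the list of things; names that differ only in an ending like _2 or _b are one class to them, and where a whole thing is asked for, a point or a joint stands for the part that bears it (a point fixed in the world has none). Each returns a list of dicts, best first, with "confidence" (0 to 1); they miss things now and then, are a little off and sometimes report something else, mostly with a low value. They report only what shows in the picture. A call takes as long as a camera call. They do not tell look-alikes from the thing itself.
- spotter.boxes_of(camera, target): "position" ([column, row] as shares, 0 to 1, of the picture: columns of its width, rows of its height, amid what is visible of it).
- spotter.masks_of(camera, target): "mask" (480x640 bool, what is visible of it) and "position" ([column, row] as shares, 0 to 1, of the picture: columns of its width, rows of its height, amid what is visible of it).
The state is a dict: "clock": time; "joints": joint angles; "qvel": joint speeds; "tau": joint torques, N m; "tcp_pos": TCP position; "orientation": TCP orientation; "contact_force": force on the tool from outside, world axes, zero at the start; "moment": the same for the moment, N m; "grip_width": finger opening in m.
Only numpy, scipy, OpenCV 4.12 (cv2) and the standard library are available. Lean on these libraries where they do the work, as an engineer would, in place of code of your own. Each camera call takes 0.05 s, during which the arm holds its last target.

### The job

Check the dovetail slot of the slide over rollers: with a light touch on top roll the loose roller across the slot floor, away from the roller already seated, until it lies fully home and square in the empty corner, and bed it there by pressing down on it with about 15 N for a second, never more than 25 N. Then stand the gauge block on the slot floor between the two rollers, near mid-length, its 30 mm length reaching from roller to roller, without forcing it, and let go. Lift neither roller, leave both in their corners and do not disturb the other things on the bench.

Things in the scene. Friction and masses are not known exactly. Their poses are not given: they have to be found in the camera images.
- slide: Fixed grey machine slide 120 x 148 x 34 mm on four jacking screws that hold its underside 6 to 16 mm above the bench, level. Dovetail slot along its x axis, open at both ends. Origin: middle of the underside, z up. Side walls 22 mm high (tops at z = 34 mm, out to y = +-74 mm); flanks lean over the slot at 60 degrees to the floor, so the mouth is 74.9 mm wide (y = +-37.45 mm). Yaw within 0.6 rad.
- slot_mid (a point): Middle of the flat slot floor, on the slide's middle line, 12 mm above the slide's underside; axes as the slide's. The floor is 100.3 mm wide (y) and 120 mm long (x). The gauge block is to stand here, give or take 35 mm along the slot.
- empty_corner (a point): Where the middle of the loose roller's axis must come: slide y = +28.5 mm, z = 24.5 mm (12.5 mm above the slot floor). There the roller touches floor and flank along its whole length and can roll no farther. Axes as the slide's.
- roller_seated: Plain steel roller, 25 mm diameter, 100 mm long, 0.38 kg, already home in the corner at slide y = -28.5 mm. Loose, must stay there. Origin at its middle, on its axis; x runs along the axis.
- roller_loose: Like steel roller, 25 mm diameter, 100 mm long, 0.30 to 0.48 kg, on the slot floor beside the seated one; gap 1 to 8 mm (no room for a finger), askew up to 0.03 rad. Its top is 37 mm above the slide's underside, 3 mm above the walls. To roll 26 to 30 mm towards slide +y into the empty corner. Origin at its middle on the axis, x along the axis (y, z turn as it rolls).
- roller_mid (a point): Middle of the loose roller's axis. Flat shut fingertips pressed lightly (3 to 12 N) on the roller's top and moved sideways roll it: the axis goes half as far as the tips (friction about 0.6); a tip shorter than the way needs two or three strokes. At the flank it stops and the tip slips. Contact is stiff (10 to 20 N per mm) and measured heights may be 1 to 2 mm out all through a run: go by force.
- gauge: Steel gauge block, 9 x 30 x 35 mm, 0.1 kg, standing on its 9 x 30 mm side, 35 mm tall, at one of three places on the bench right of the slide. x axis: level, through the 9 mm thickness (faces to grasp); z axis: level, along the 30 mm gauging length; y axis: up. Origin: middle of one 9 x 35 mm end face, at half height. Yaw within 0.5 rad.
- gauge_mid (a point): Centre of the gauge block: 17.5 mm above what it stands on. Between two rollers that are home the gap is 32 mm at half roller height (12.5 mm above the slot floor), wider above, so the block has 1 mm to spare at either end.
- nut: Brass knurled nut, 27 mm across, 14 mm high, loose bystander; origin in the middle of its underside.
- dust_cap: Black dust cap, 40 mm across, 11 mm high, loose bystander; origin in the middle of its underside.
- tape: Roll of yellow masking tape, 57 mm across, 19 mm high, loose bystander; origin in the middle of its underside.
Mind the look-alikes: they are no part of the job. What is shaped like the gauge but purple or red is not meant.

How it is judged:
By the outcome, as a careful person would: the job done as asked, in the order asked, and still so for the second after the job is handed in, with the robot touching nothing.
It also fails if it takes over 72 s, if anything falls off the work surface, if the arm or the gripper's body presses on something with over 40 N, if the wrist force passes 120 N, or if a joint passes its speed limit or range.

## Working session

There is one attempt and no reset: what is moved stays moved. The work goes in short steps, Python scripts to look and compute and a tool call to move; the robot and the scene stay as the last step left them, time stands still between calls to the robot, and variables do not carry over. Pictures are saved under pics/ and viewed, and the job is handed in when it is done.

Besides the shell and the picture viewer there is one more tool, called after "Emit:" as a command line: name --argument value ..., lists and objects as JSON in quotes. drive_tool: Moves the arm, as the interface text tells. Scaled input: -1 to 1 covers 20 mm each way for a shift and 8 degrees each way for a turn. Its arguments: {"type":"object","properties":{"commands":{"type":"array","items":{"type":"object","properties":{"rx":{"type":"number"},"ry":{"type":"number"},"rz":{"type":"number"},"tx":{"type":"number"},"ty":{"type":"number"},"tz":{"type":"number"},"grip":{"type":"number"}}}},"grip_force":{"type":"number"}},"required":["commands"]}

```bash
ls; mkdir -p pics
python3 - <<'E'
from bench import status, eyes, workorder, spotter, r
import cv2
print(status.get_obs())
for n in ["scene","side"]:
    f=eyes.grab_frame(n); cv2.imwrite(f"pics/{n}0.png",f["frame"])
    print(n,f["fx"],f["cx"],f["cy"],f["T"].round(3).tolist())
E
```

```text
pics
{'clock': 0.0, 'joints': array([ 1.21191402,  0.47784488,  0.02234023,  1.5564535 , -0.01150691,
        1.1093013 , -0.08310533]), 'qvel': array([-0.00118579, -0.0017253 ,  0.0020733 , -0.00122207,  0.00150725,
       -0.0002986 ,  0.00023488]), 'tau': array([-5.97171856e-04, -5.96453226e+01,  1.60717964e+00, -2.81204903e+01,
        1.23752811e-02,  9.25981236e-03,  1.32971287e-06]), 'tcp_pos': array([ 0.16734778, -0.65330998,  0.23029484]), 'orientation': array([-3.11509704e+00, -3.92685866e-01,  5.78870093e-04]), 'contact_force': array([-0.57796992, -0.13202157,  0.14255379]), 'moment': array([ 0.01052875, -0.01437683, -0.00801426]), 'grip_width': 0.08547882834864326}
scene 487.58005061919613 318.8837586792688 238.54712202064124 [[0.475, -0.564, 0.675, -0.164], [-0.88, -0.305, 0.364, -0.416], [0.001, -0.767, -0.642, 0.683], [0.0, 0.0, 0.0, 1.0]]
side 506.42040974089053 322.1960389781147 234.817218183987 [[-0.348, 0.827, -0.442, 0.898], [0.938, 0.31, -0.158, 0.075], [0.007, -0.469, -0.883, 0.884], [0.0, 0.0, 0.0, 1.0]]
```

View pics/scene0.png

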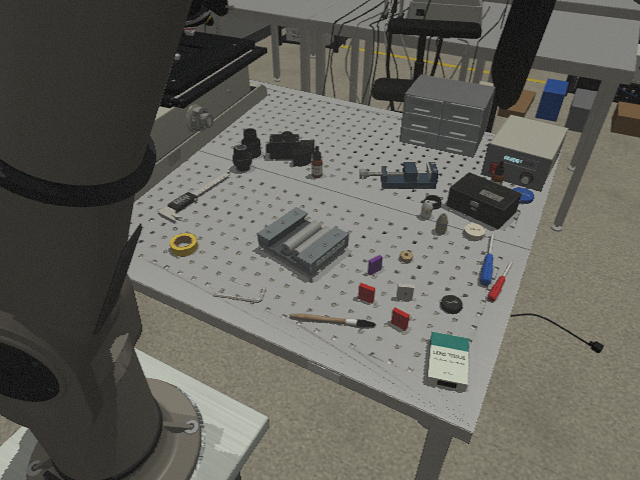

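View pics/side0.png

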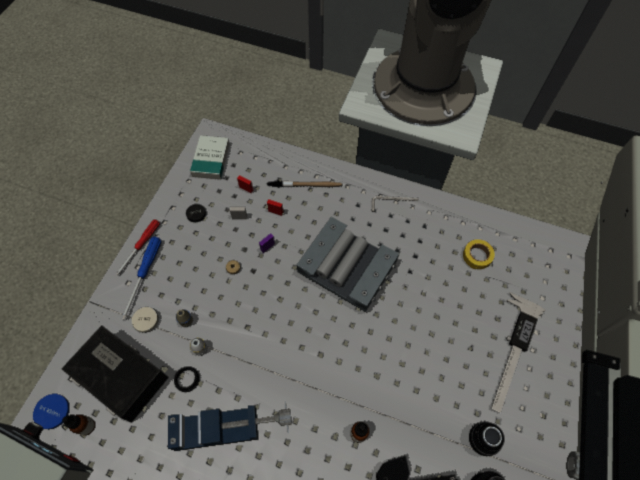

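The scene shows the slide around (303,240). Four things could be taken for the gauge: grey (405,292), purple (375,264), red (367,293) and red (400,319). By the description I choose the grey one, which is at (238,212) in the side view. Next I'll check it in a crop and measure.

```bash
cat > h.py <<'E'
from bench import status, eyes, workorder, spotter, r
import cv2, numpy as np
from scipy.spatial.transform import Rotation as R
def T_of(f,o=None):
    if "T" in f: return np.array(f["T"])
    T=np.eye(4); T[:3,:3]=R.from_rotvec(o["orientation"]).as_matrix(); T[:3,3]=o["tcp_pos"]
    return T@np.array(f["T_tool_cam"])
def cloud(f,T):
    z=f["range_z"].astype(float); v,u=np.mgrid[:480,:640]
    P=np.stack([(u-f["cx"])/f["fx"]*z,(v-f["cy"])/f["fy"]*z,z],-1)
    W=P@T[:3,:3].T+T[:3,3]; W[z<=0]=np.nan
    return W
def grab(n):
    o=status.get_obs(); f=eyes.grab_frame(n); T=T_of(f,o); return f,T,cloud(f,T)
E
python3 - <<'E'
from h import *
for n in ["side","scene"]:
    f,T,W=grab(n)
    b=(slice(170,320),slice(180,420)) if n=="side" else (slice(190,340),slice(240,480))
    cv2.imwrite(f"pics/{n}crop.png",cv2.resize(f["frame"][b],None,fx=3.3,fy=3.3,interpolation=cv2.INTER_CUBIC))
    np.savez(f"{n}.npz",W=W,img=f["frame"])
    for t in ["slide","roller_seated","roller_loose","gauge","nut","dust_cap","tape"]:
        for m in spotter.masks_of(n,t):
            w=W[m["mask"]]; w=w[~np.isnan(w[:,0])]
            print(n,t,round(m["confidence"],2),(np.array(m["position"])*[640,480]).round(),m["mask"].sum(),np.median(w,0).round(4),np.percentile(w[:,2],[5,95]).round(4))
E
```

```text
side slide 0.63 [350. 268.] 3850 [0.5209 0.0079 0.0455] [0.0219 0.0489]
side roller_seated 0.67 [336. 254.] 706 [ 0.5054 -0.0383  0.0474] [0.0344 0.0509]
side roller_seated 0.49 [353. 268.] 3829 [0.5211 0.0082 0.0456] [0.0222 0.0489]
side roller_loose 0.55 [351. 265.] 682 [ 0.5128 -0.0099  0.0477] [0.0395 0.0513]
side gauge 0.69 [239. 215.] 155 [ 0.4799 -0.2513  0.0257] [0.0068 0.0374]
side gauge 0.68 [268. 241.] 182 [ 0.5211 -0.1703  0.0267] [0.0038 0.0376]
side gauge 0.55 [274. 209.] 189 [ 0.4427 -0.1884  0.0258] [0.0026 0.0368]
side nut 0.36 [348. 265.] 672 [ 0.5116 -0.0098  0.0478] [0.04   0.0513]
side dust_cap 0.87 [195. 211.] 306 [ 0.5023 -0.3344  0.0113] [0.0036 0.0142]
side tape 0.72 [351. 267.] 3783 [0.5205 0.0082 0.0456] [0.0224 0.0489]
side tape 0.59 [483. 249.] 569 [0.3975 0.2161 0.0179] [0.0045 0.0211]
scene roller_seated 0.63 [306. 242.] 305 [ 0.4888 -0.0411  0.0461] [0.0328 0.0487]
scene roller_loose 0.85 [301. 235.] 496 [ 0.4959 -0.0171  0.0441] [0.0323 0.0486]
scene roller_loose 0.58 [449. 304.] 305 [ 0.4941 -0.3388  0.0094] [0.0028 0.0117]
scene gauge 0.83 [405. 291.] 265 [ 0.4725 -0.2555  0.0223] [0.0021 0.0355]
scene gauge 0.76 [366. 294.] 260 [ 0.4344 -0.1922  0.0211] [0.0018 0.0354]
scene gauge 0.58 [377. 264.] 182 [ 0.5125 -0.1763  0.0195] [0.0029 0.0347]
scene gauge 0.52 [400. 313.] 286 [ 0.4052 -0.271   0.0223] [0.0023 0.0355]
scene nut 0.55 [303. 238.] 479 [ 0.4967 -0.0174  0.044 ] [0.0328 0.0486]
scene dust_cap 0.56 [450. 304.] 336 [ 0.4942 -0.3392  0.0094] [0.0017 0.0116]
scene tape 0.98 [182. 247.] 461 [0.3906 0.2072 0.0139] [0.0003 0.0185]
scene tape 0.61 [406. 291.] 264 [ 0.4726 -0.2561  0.0216] [0.0011 0.0355]
```

View pics/sidecrop.png

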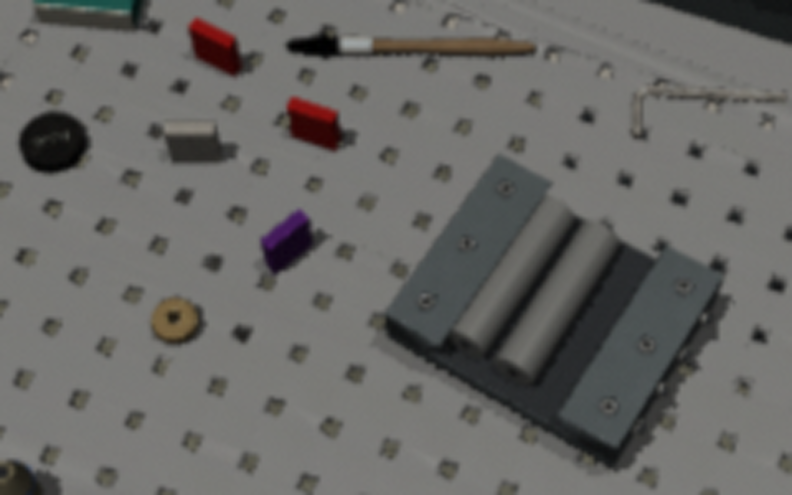

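View pics/scenecrop.png

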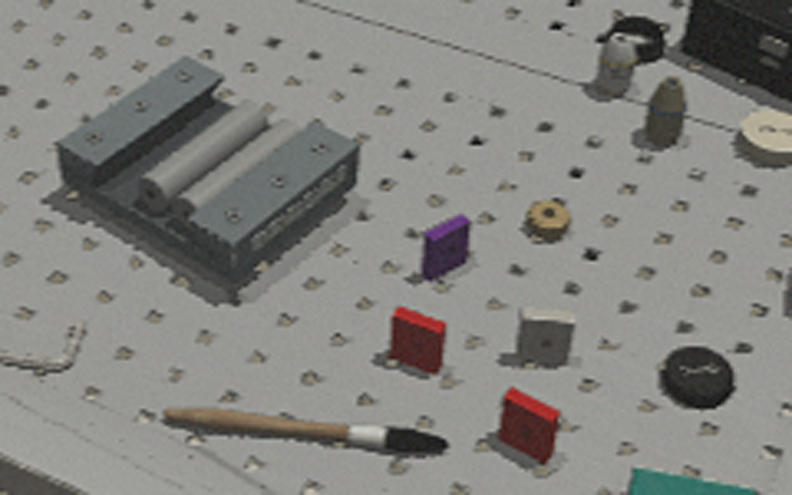

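```bash
cat > fit.py <<'E'
from h import *
from scipy.optimize import least_squares
def fit_slide(W,img,c0=(0.515,0.003)):
    d=np.hypot(W[...,0]-c0[0],W[...,1]-c0[1]); 
    near=d<0.14
    bench=np.nanmedian(W[near&(W[...,2]<0.006),2])
    hsv=cv2.cvtColor(img,cv2.COLOR_BGR2HSV)
    zs=W[near][:,2]; 
    h,e=np.histogram(zs[(zs>0.035)&(zs<0.06)],bins=50); 
    top=e[h.argmax()]+0.0003
    m=near&(abs(W[...,2]-top)<0.0025)
    return bench,top,m
E
python3 - <<'E'
from fit import *
for n in ["side","scene"]:
    d=np.load(n+".npz"); W=d["W"]; img=d["img"]
    bench,top,m=fit_slide(W,img)
    print(n,"bench",bench,"top",top,m.sum())
    hsv=cv2.cvtColor(img,cv2.COLOR_BGR2HSV)
    g=m&(hsv[...,1]>25)
    k=cv2.morphologyEx(g.astype(np.uint8),cv2.MORPH_OPEN,np.ones((3,3)))
    N,L,st,ce=cv2.connectedComponentsWithStats(k)
    for i in range(1,N):
        if st[i,4]<200: continue
        p=W[L==i][:,:2].astype(np.float32)
        (c,s,a)=cv2.minAreaRect(p); print(st[i],"c",np.round(c,4),np.round(s,4),a,"z",np.nanmedian(W[L==i][:,2]), "hsv",np.median(hsv[L==i],0))
    for t in ["roller_seated","roller_loose"]:
        for mm in spotter.masks_of(n,t)[:1]:
            p=W[mm["mask"]];p=p[~np.isnan(p[:,0])]; zt=np.percentile(p[:,2],97); q=p[p[:,2]>zt-0.003]
            c=q.mean(0); u=np.linalg.svd(q[:,:2]-c[:2],full_matrices=False)[2][0]; print(t,c.round(4),zt,np.degrees(np.arctan2(u[1],u[0])))
E
```

```text
side bench 0.000974015246142601 top 0.0467562483041735 2907
roller_seated [ 0.502  -0.0402  0.0497] 0.05126659093511168 -12.424519862424383
roller_loose [ 0.5075 -0.0105  0.0501] 0.051799072407901985 -10.84162329424959
scene bench -0.7955817214705228 top 0.04528373376959653 1726
roller_seated [ 0.4974 -0.0434  0.0476] 0.04927409132594289 168.27339162672882
roller_loose [ 0.5006 -0.0133  0.0475] 0.04901261600886169 169.52938885609663
```

Run:
```python
from h import *
o=status.get_obs(); print(R.from_rotvec(o["orientation"]).as_matrix().round(3), o["clock"],r.grip_depth)
f,T,W=grab("wrist"); print(f["fx"],f["cx"],f["cy"],np.array(f["T_tool_cam"]).round(4).tolist())
for n in ["side","scene"]:
    d=np.load(n+".npz"); W=d["W"]
    f=eyes.grab_frame(n)
    for m in spotter.masks_of(n,"gauge"):
        p=W[m["mask"]];p=p[~np.isnan(p[:,0])]; p=p[p[:,2]>0.031]
        print(n,m["confidence"],p.mean(0).round(4),len(p),[np.round(x,4) for x in cv2.minAreaRect(p[:,:2].astype(np.float32))])
```

```text
[[ 0.969  0.248  0.   ]
 [ 0.248 -0.969 -0.   ]
 [ 0.     0.    -1.   ]] 1.1 0.0187
384.4897904188191 315.93201287533407 246.33975938231134 [[0.0, -0.9635, -0.2676, 0.0678], [1.0, 0.0, 0.0001, 0.0006], [-0.0001, -0.2676, 0.9635, -0.1429], [0.0, 0.0, 0.0, 1.0]]
side 0.68 [ 0.478  -0.2503  0.0355] 73 [array([ 0.4773, -0.2506]), array([0.0096, 0.0291]), np.float64(18.8864)]
side 0.68 [ 0.4123 -0.2648  0.0354] 45 [array([ 0.4114, -0.2651]), array([0.0269, 0.0069]), np.float64(81.1724)]
side 0.6 [ 0.5195 -0.1716  0.0355] 77 [array([ 0.5188, -0.1721]), array([0.0095, 0.0291]), np.float64(64.734)]
side 0.6 [ 0.5117 -0.0098  0.0465] 714 [array([ 0.5075, -0.0105]), array([0.0246, 0.1023]), np.float64(79.1795)]
side 0.52 [ 0.44   -0.1878  0.0352] 77 [array([ 0.4389, -0.1884]), array([0.0111, 0.0298]), np.float64(0.014)]
scene 0.82 [ 0.4074 -0.2714  0.034 ] 81 [array([ 0.4077, -0.2707]), array([0.0293, 0.0107]), np.float64(79.5617)]
scene 0.73 [ 0.4744 -0.2545  0.034 ] 71 [array([ 0.4754, -0.2545]), array([0.0113, 0.0278]), np.float64(21.6204)]
scene 0.67 [ 0.4368 -0.1917  0.0339] 79 [array([ 0.4379, -0.1919]), array([0.0303, 0.014 ]), np.float64(84.5694)]
scene 0.62 [ 0.5152 -0.175   0.034 ] 56 [array([ 0.5161, -0.1758]), array([0.0101, 0.0298]), np.float64(61.2185)]
```

Emit:
drive_tool --commands '[{"tx":0.5,"ty":1,"rz":0.25},{"tx":0.5,"ty":1,"rz":0.25},{"tx":0.5,"ty":1,"rz":0.25},{"tx":0.5,"ty":1,"rz":0.25},{"tx":0.5,"ty":1,"rz":0.25},{"tx":0.5,"ty":1,"rz":0.25},{"tx":0.5,"ty":1,"rz":0.25},{"tx":0.5,"ty":1,"rz":0.25},{"tx":0.5,"ty":1,"rz":0.25},{"tx":0.5,"ty":1,"rz":0.25}]'

```text
validation failed for argument at $.co...
```

Emit:
drive_tool --commands '[{"tx":0.5,"ty":1,"rz":0.25},{"tx":0.5,"ty":1,"rz":0.25},{"tx":0.5,"ty":1,"rz":0.25},{"tx":0.5,"ty":1,"rz":0.25},{"tx":0.5,"ty":1,"rz":0.25},{"tx":0.5,"ty":1,"rz":0.25},{"tx":0.5,"ty":1,"rz":0.25},{"tx":0.5,"ty":1,"rz":0.25},{"tx":0.5,"ty":1,"rz":0.25},{"tx":0.5,"ty":1,"rz":0.25}]'

```text
validation failed for argument at $.co...
```

Emit:
drive_tool --commands '[{"tx":0.5,"ty":0.98,"tz":0.0,"rx":0.0,"ry":0.0,"rz":0.25,"grip":1.0}]'

```text
clock: 1.48
tcp_pos: [0.1762, -0.6351, 0.2311]
orientation: [3.109, 0.444, -0.001]
contact_force: [0.3, 0.5, 0.3]
grip_width: 0.0697
```

Emit:
drive_tool --commands '[{"tx":0.5,"ty":1.0,"tz":0.0,"rx":0.0,"ry":0.0,"rz":0.25,"grip":1.0},{"tx":0.5,"ty":1.0,"tz":0.0,"rx":0.0,"ry":0.0,"rz":0.25,"grip":1.0},{"tx":0.5,"ty":1.0,"tz":0.0,"rx":0.0,"ry":0.0,"rz":0.25,"grip":1.0},{"tx":0.5,"ty":1.0,"tz":0.0,"rx":0.0,"ry":0.0,"rz":0.25,"grip":1.0},{"tx":0.5,"ty":1.0,"tz":0.0,"rx":0.0,"ry":0.0,"rz":0.25,"grip":1.0},{"tx":0.5,"ty":1.0,"tz":0.0,"rx":0.0,"ry":0.0,"rz":0.25,"grip":1.0},{"tx":0.5,"ty":1.0,"tz":0.0,"rx":0.0,"ry":0.0,"rz":0.25,"grip":1.0},{"tx":0.5,"ty":1.0,"tz":0.0,"rx":0.0,"ry":0.0,"rz":0.25,"grip":1.0},{"tx":0.5,"ty":1.0,"tz":0.0,"rx":0.0,"ry":0.0,"rz":0.25,"grip":1.0},{"tx":0.5,"ty":1.0,"tz":0.0,"rx":0.0,"ry":0.0,"rz":0.25,"grip":1.0}]'

```text
clock: 2.72
tcp_pos: [0.2782, -0.433, 0.2314]
orientation: [2.983, 0.984, 0.0]
contact_force: [0.1, 0.7, 0.8]
grip_width: 0.0002
```

Emit:
drive_tool --commands '[{"tx":0.5,"ty":1.0,"tz":0.0,"rx":0.0,"ry":0.0,"rz":0.25,"grip":1.0},{"tx":0.5,"ty":1.0,"tz":0.0,"rx":0.0,"ry":0.0,"rz":0.25,"grip":1.0},{"tx":0.5,"ty":1.0,"tz":0.0,"rx":0.0,"ry":0.0,"rz":0.25,"grip":1.0},{"tx":0.5,"ty":1.0,"tz":0.0,"rx":0.0,"ry":0.0,"rz":0.25,"grip":1.0},{"tx":0.5,"ty":1.0,"tz":0.0,"rx":0.0,"ry":0.0,"rz":0.25,"grip":1.0},{"tx":0.5,"ty":1.0,"tz":0.0,"rx":0.0,"ry":0.0,"rz":0.25,"grip":1.0},{"tx":0.5,"ty":1.0,"tz":0.0,"rx":0.0,"ry":0.0,"rz":0.25,"grip":1.0},{"tx":0.5,"ty":1.0,"tz":0.0,"rx":0.0,"ry":0.0,"rz":0.25,"grip":1.0},{"tx":0.5,"ty":1.0,"tz":0.0,"rx":0.0,"ry":0.0,"rz":0.25,"grip":1.0},{"tx":0.5,"ty":1.0,"tz":0.0,"rx":0.0,"ry":0.0,"rz":0.25,"grip":1.0}]'

```text
clock: 3.98
tcp_pos: [0.3782, -0.233, 0.2313]
orientation: [2.767, 1.487, 0.0]
contact_force: [0.7, -0.5, -0.5]
grip_width: 0.0002
```

Emit:
drive_tool --commands '[{"tx":0.6,"ty":1.0,"tz":0.0,"rx":0.0,"ry":0.0,"rz":0.275,"grip":1.0},{"tx":0.6,"ty":1.0,"tz":0.0,"rx":0.0,"ry":0.0,"rz":0.275,"grip":1.0},{"tx":0.6,"ty":1.0,"tz":0.0,"rx":0.0,"ry":0.0,"rz":0.275,"grip":1.0},{"tx":0.6,"ty":1.0,"tz":0.0,"rx":0.0,"ry":0.0,"rz":0.275,"grip":1.0},{"tx":0.6,"ty":1.0,"tz":0.0,"rx":0.0,"ry":0.0,"rz":0.275,"grip":1.0},{"tx":0.6,"ty":1.0,"tz":0.0,"rx":0.0,"ry":0.0,"rz":0.275,"grip":1.0},{"tx":0.6,"ty":1.0,"tz":0.0,"rx":0.0,"ry":0.0,"rz":0.275,"grip":1.0},{"tx":0.6,"ty":1.0,"tz":0.0,"rx":0.0,"ry":0.0,"rz":0.275,"grip":1.0},{"tx":0.6,"ty":1.0,"tz":0.0,"rx":0.0,"ry":0.0,"rz":0.275,"grip":1.0},{"tx":0.6,"ty":1.0,"tz":0.0,"rx":0.0,"ry":0.0,"rz":0.275,"grip":1.0}]'

```text
clock: 5.22
tcp_pos: [0.4983, -0.033, 0.2313]
orientation: [-2.433, -1.988, -0.0]
contact_force: [0.7, 0.3, -0.1]
grip_width: -0.0003
```

Emit:
drive_tool --commands '[{"tx":0.0,"ty":0.4,"tz":0.0,"rx":0.0,"ry":0.0,"rz":0.0,"grip":1.0},{"tx":0.0,"ty":0.0,"tz":0.0,"rx":0.0,"ry":0.0,"rz":0.0,"grip":1.0}]'

```text
clock: 5.48
tcp_pos: [0.4973, -0.0258, 0.2312]
orientation: [-2.434, -1.986, 0.001]
contact_force: [0.9, -1.2, -0.2]
grip_width: 0.0002
```

Run:
```python
from h import *
f,T,W=grab("wrist"); np.savez("w1.npz",W=W,img=f["frame"],T=T); cv2.imwrite("pics/w1.png",f["frame"])
for t in ["slide","roller_loose","gauge"]:
    for m in spotter.masks_of("wrist",t):
        w=W[m["mask"]]; w=w[~np.isnan(w[:,0])]
        print(t,round(m["confidence"],2),(np.array(m["position"])*[640,480]).round(),m["mask"].sum(),np.median(w,0).round(4),np.percentile(w[:,2],[5,95]).round(4))
```

```text
slide 0.56 [328. 175.] 16724 [0.5115 0.0104 0.0457] [0.0236 0.0473]
roller_loose 0.93 [326. 201.] 3358 [ 0.5077 -0.0114  0.0473] [0.0399 0.0497]
gauge 0.76 [373. 345.] 201 [ 0.5268 -0.1737  0.0155] [0.0025 0.0298]
```

View pics/w1.png

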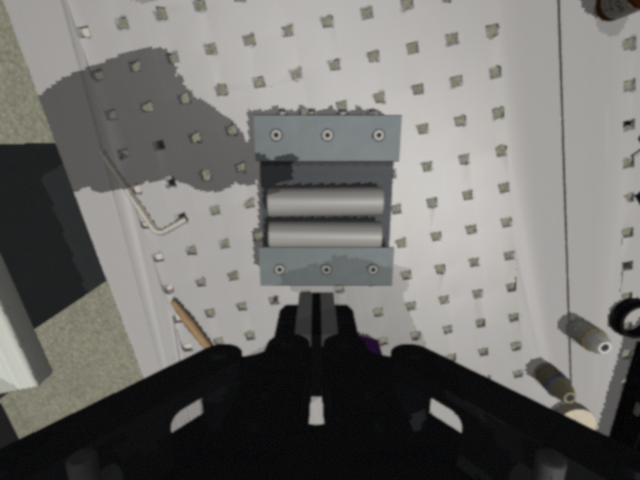

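```bash
cat > meas.py <<'E'
from h import *
def meas(W,img,c0=(0.512,0.007)):
    near=(np.hypot(W[...,0]-c0[0],W[...,1]-c0[1])<0.115)&(W[...,2]>0.03)
    hsv=cv2.cvtColor(img,cv2.COLOR_BGR2HSV)
    g=near&(hsv[...,1]>30)&(hsv[...,2]>90)&(W[...,2]>0.04)
    k=cv2.morphologyEx(g.astype(np.uint8),cv2.MORPH_OPEN,np.ones((3,3)))
    N,L,st,ce=cv2.connectedComponentsWithStats(k)
    rects=[]
    for i in range(1,N):
        if st[i,4]<300: continue
        p=W[L==i]; (c,s,a)=cv2.minAreaRect(p[:,:2].astype(np.float32))
        print("comp",st[i],np.round(c,4),np.round(s,4),round(a,2),"z",np.median(p[:,2]).round(4))
    return hsv
def roller(n,W,t,mask):
    p=W[mask];p=p[~np.isnan(p[:,0])]
    zt=np.percentile(p[:,2],97); q=p[p[:,2]>zt-0.004]
    rc=cv2.minAreaRect(p[:,:2].astype(np.float32))
    vx,vy,x0,y0=cv2.fitLine(q[:,:2].astype(np.float32),cv2.DIST_HUBER,0,.001,.001).ravel()
    print(t,"line",np.degrees(np.arctan(vy/vx)).round(2),(x0,y0),"zt",zt.round(4),"rect",[np.round(x,4) for x in rc])
E
python3 - <<'E'
from meas import *
d=np.load("w1.npz"); W=d["W"]; hsv=meas(W,d["img"])
print(hsv[130,300],hsv[265,300],hsv[205,320],W[235,350],W[201,350],W[175,330],W[150,300],W[265,300])
for n in range(2):
  pass
f=eyes.grab_frame("wrist")
for t in ["roller_loose","roller_seated"]:
    for m in spotter.masks_of("wrist",t)[:2]: roller("wrist",W,t,m["mask"])
E
```

```text
[ 90  14 127] [ 90  13 122] [ 19  13 158] [ 0.5238634  -0.04428463  0.049845  ] [ 0.52922917 -0.01538494  0.04806511] [0.51714653 0.00716691 0.02306431] [0.49630471 0.03434464 0.04559594] [ 0.47515613 -0.06345497  0.04636935]
roller_loose line -10.81 (np.float32(0.5072026), np.float32(-0.012615901)) zt 0.0499 rect [array([ 0.507 , -0.0116]), array([0.0231, 0.1051]), np.float64(78.9745)]
roller_seated line -11.28 (np.float32(0.50134206), np.float32(-0.041300036)) zt 0.0499 rect [array([ 0.5008, -0.0392]), array([0.0226, 0.1053]), np.float64(80.9033)]
```

```bash
sed -i 's/(hsv\[...,1\]>30)&(hsv\[...,2\]>90)&(W\[...,2\]>0.04)/(hsv[...,0]>75)\&(hsv[...,0]<110)\&(hsv[...,1]>7)\&(W[...,2]>0.042)/' meas.py
python3 - <<'E'
from meas import *
for n in ["w1","side","scene"]:
    d=np.load(n+".npz"); print(n); meas(d["W"],d["img"])
E
```

```text
w1
comp [ 254  115  147   46 6211] [0.5199 0.0394] [0.0358 0.119 ] 78.4 z 0.0461
comp [ 259  247  134   38 4511] [ 0.4973 -0.069 ] [0.0358 0.1186] 78.31 z 0.0461
side
comp [ 298  218   48   56 1067] [ 0.4971 -0.0673] [0.0376 0.1205] 77.77 z 0.0468
comp [ 350  245   48   61 1205] [0.5201 0.0416] [0.0374 0.1207] 78.36 z 0.0467
scene
comp [262 208  43  30 406] [0.5176 0.0383] [0.0367 0.1229] 80.5 z 0.0446
```

Emit:
drive_tool --commands '[{"tx":0.4,"ty":0.29,"tz":-0.9,"rx":0.0,"ry":0.0,"rz":0.0,"grip":1.0},{"tx":0.0,"ty":0.0,"tz":-1.0,"rx":0.0,"ry":0.0,"rz":0.0,"grip":1.0},{"tx":0.0,"ty":0.0,"tz":-1.0,"rx":0.0,"ry":0.0,"rz":0.0,"grip":1.0},{"tx":0.0,"ty":0.0,"tz":-1.0,"rx":0.0,"ry":0.0,"rz":0.0,"grip":1.0},{"tx":0.0,"ty":0.0,"tz":-1.0,"rx":0.0,"ry":0.0,"rz":0.0,"grip":1.0},{"tx":0.0,"ty":0.0,"tz":-1.0,"rx":0.0,"ry":0.0,"rz":0.0,"grip":1.0},{"tx":0.0,"ty":0.0,"tz":-1.0,"rx":0.0,"ry":0.0,"rz":0.0,"grip":1.0},{"tx":0.0,"ty":0.0,"tz":-1.0,"rx":0.0,"ry":0.0,"rz":0.0,"grip":1.0},{"tx":0.0,"ty":0.0,"tz":-0.8,"rx":0.0,"ry":0.0,"rz":0.0,"grip":1.0},{"tx":0.0,"ty":0.0,"tz":0.0,"rx":0.0,"ry":0.0,"rz":0.0,"grip":1.0}]'

```text
clock: 7.08
tcp_pos: [0.5045, -0.0202, 0.0557]
orientation: [-2.433, -1.984, 0.003]
contact_force: [0.1, 0.0, -0.0]
grip_width: 0.0001
```

Run:
```python
from h import *
o=status.get_obs(); print(o["tcp_pos"],o["contact_force"],o["clock"]);M=R.from_rotvec(o["orientation"]).as_matrix(); print(M.round(4),np.degrees(np.arctan2(M[1,1],M[0,1])))
```

```text
[ 0.50450753 -0.02017412  0.05573698] [ 0.10974837  0.01863191 -0.03531499] 7.075
[[ 2.012e-01  9.795e-01 -2.900e-03]
 [ 9.796e-01 -2.012e-01  4.000e-04]
 [-2.000e-04 -3.000e-03 -1.000e+00]] -11.60639936994384
```

Creep down.

Emit:
drive_tool --commands '[{"tx":0.0,"ty":0.0,"tz":-0.1,"rx":0.0,"ry":0.0,"rz":0.0,"grip":1.0},{"tx":0.0,"ty":0.0,"tz":-0.1,"rx":0.0,"ry":0.0,"rz":0.0,"grip":1.0}]'

```text
clock: 7.32
tcp_pos: [0.5061, -0.0205, 0.0538]
orientation: [2.434, 1.984, 0.002]
contact_force: [0.0, 0.1, -0.1]
grip_width: -0.0
```

Emit:
drive_tool --commands '[{"tx":0.0,"ty":0.0,"tz":-0.05,"rx":0.0,"ry":0.0,"rz":0.0,"grip":1.0}]'

```text
clock: 7.45
tcp_pos: [0.5058, -0.0206, 0.0526]
orientation: [2.435, 1.984, 0.001]
contact_force: [1.7, 0.3, -0.0]
grip_width: 0.0
```

Emit:
drive_tool --commands '[{"tx":0.0,"ty":0.0,"tz":-0.03,"rx":0.0,"ry":0.0,"rz":0.0,"grip":1.0}]'

```text
clock: 7.58
tcp_pos: [0.5057, -0.0206, 0.0519]
orientation: [2.435, 1.984, 0.001]
contact_force: [-0.7, -0.2, -0.3]
grip_width: 0.0001
```

Emit:
drive_tool --commands '[{"tx":0.0,"ty":0.0,"tz":-0.03,"rx":0.0,"ry":0.0,"rz":0.0,"grip":1.0}]'

```text
clock: 7.7
tcp_pos: [0.5056, -0.0205, 0.0512]
orientation: [2.435, 1.985, 0.0]
contact_force: [-0.0, -0.4, -0.1]
grip_width: -0.0001
```

Emit:
drive_tool --commands '[{"tx":0.0,"ty":0.0,"tz":-0.03,"rx":0.0,"ry":0.0,"rz":0.0,"grip":1.0}]'

```text
clock: 7.82
tcp_pos: [0.5056, -0.0205, 0.0505]
orientation: [2.435, 1.985, 0.0]
contact_force: [-0.2, 0.9, 0.0]
grip_width: 0.0002
```

Emit:
drive_tool --commands '[{"tx":0.0,"ty":0.0,"tz":-0.02,"rx":0.0,"ry":0.0,"rz":0.0,"grip":1.0}]'

```text
clock: 7.95
tcp_pos: [0.5055, -0.0205, 0.0501]
orientation: [2.435, 1.985, 0.0]
contact_force: [-0.6, -0.4, -0.6]
grip_width: -0.0004
```

Emit:
drive_tool --commands '[{"tx":0.0,"ty":0.0,"tz":-0.02,"rx":0.0,"ry":0.0,"rz":0.0,"grip":1.0}]'

```text
clock: 8.07
tcp_pos: [0.5055, -0.0205, 0.0497]
orientation: [-2.435, -1.985, -0.0]
contact_force: [0.4, 0.2, -0.1]
grip_width: -0.0001
```

Emit:
drive_tool --commands '[{"tx":0.0,"ty":0.0,"tz":-0.02,"rx":0.0,"ry":0.0,"rz":0.0,"grip":1.0}]'

```text
clock: 8.2
tcp_pos: [0.5055, -0.0205, 0.0493]
orientation: [2.435, 1.985, 0.0]
contact_force: [0.1, 0.0, -0.6]
grip_width: -0.0001
```

Emit:
drive_tool --commands '[{"tx":0.0,"ty":0.0,"tz":-0.02,"rx":0.0,"ry":0.0,"rz":0.0,"grip":1.0}]'

```text
clock: 8.32
tcp_pos: [0.5055, -0.0205, 0.0489]
orientation: [-2.435, -1.985, 0.0]
contact_force: [0.3, -0.6, 0.4]
grip_width: -0.0001
```

Emit:
drive_tool --commands '[{"tx":0.0,"ty":0.0,"tz":-0.02,"rx":0.0,"ry":0.0,"rz":0.0,"grip":1.0}]'

```text
clock: 8.45
tcp_pos: [0.5056, -0.0205, 0.0486]
orientation: [2.435, 1.985, 0.0]
contact_force: [-1.3, 0.2, 5.0]
grip_width: 0.0
```

Emit:
drive_tool --commands '[{"tx":0.0,"ty":0.0,"tz":-0.02,"rx":0.0,"ry":0.0,"rz":0.0,"grip":1.0}]'

```text
clock: 8.57
tcp_pos: [0.5057, -0.0205, 0.0485]
orientation: [2.435, 1.985, 0.0]
contact_force: [-2.8, -0.3, 8.4]
grip_width: 0.0
```

Emit:
drive_tool --commands '[{"tx":0.0,"ty":0.0,"tz":-0.02,"rx":0.0,"ry":0.0,"rz":0.0,"grip":1.0}]'

```text
clock: 8.7
tcp_pos: [0.5057, -0.0204, 0.0484]
orientation: [2.435, 1.985, -0.0]
contact_force: [-3.2, -0.5, 13.0]
grip_width: -0.0
```

Emit:
drive_tool --commands '[{"tx":0.0,"ty":0.0,"tz":0.02,"rx":0.0,"ry":0.0,"rz":0.0,"grip":1.0},{"tx":0.041,"ty":0.196,"tz":0.0,"rx":0.0,"ry":0.0,"rz":0.0,"grip":1.0}]'

```text
clock: 8.95
tcp_pos: [0.5063, -0.0168, 0.0486]
orientation: [2.435, 1.984, -0.001]
contact_force: [-2.3, 0.3, 8.5]
grip_width: -0.0002
```

Emit:
drive_tool --commands '[{"tx":0.041,"ty":0.196,"tz":0.0,"rx":0.0,"ry":0.0,"rz":0.0,"grip":1.0},{"tx":0.041,"ty":0.196,"tz":0.0,"rx":0.0,"ry":0.0,"rz":0.0,"grip":1.0}]'

```text
clock: 9.2
tcp_pos: [0.5079, -0.0085, 0.0486]
orientation: [2.435, 1.985, -0.0]
contact_force: [-2.9, 0.2, 8.3]
grip_width: 0.0004
```

Emit:
drive_tool --commands '[{"tx":0.041,"ty":0.196,"tz":0.0,"rx":0.0,"ry":0.0,"rz":0.0,"grip":1.0},{"tx":0.041,"ty":0.196,"tz":0.0,"rx":0.0,"ry":0.0,"rz":0.0,"grip":1.0},{"tx":0.041,"ty":0.196,"tz":0.0,"rx":0.0,"ry":0.0,"rz":0.0,"grip":1.0},{"tx":0.041,"ty":0.196,"tz":0.0,"rx":0.0,"ry":0.0,"rz":0.0,"grip":1.0},{"tx":0.0,"ty":0.0,"tz":0.0,"rx":0.0,"ry":0.0,"rz":0.0,"grip":1.0}]'

```text
clock: 9.82
tcp_pos: [0.511, 0.0077, 0.0486]
orientation: [-2.434, -1.986, 0.0]
contact_force: [-3.9, 0.6, 9.7]
grip_width: 0.0001
```

Emit:
drive_tool --commands '[{"tx":0.0,"ty":0.0,"tz":0.2,"rx":0.0,"ry":0.0,"rz":0.0,"grip":1.0},{"tx":0.0,"ty":0.0,"tz":0.2,"rx":0.0,"ry":0.0,"rz":0.0,"grip":1.0},{"tx":-0.142,"ty":-0.685,"tz":0.0,"rx":0.0,"ry":0.0,"rz":0.0,"grip":1.0},{"tx":0.0,"ty":0.0,"tz":0.0,"rx":0.0,"ry":0.0,"rz":0.0,"grip":1.0}]'

```text
clock: 10.32
tcp_pos: [0.5079, -0.0088, 0.0559]
orientation: [2.437, 1.981, -0.002]
contact_force: [-0.1, -0.4, -0.3]
grip_width: 0.0002
```

```bash
cat > look.py <<'E'
from meas import *
import sys
C=np.array([0.5086,-0.0145]); ex=np.array([.9793,-.2025]); ey=np.array([.2025,.9793])
def look(tag,cam="wrist"):
    f,T,W=grab(cam); np.savez(tag+".npz",W=W,img=f["frame"],T=T); cv2.imwrite(f"pics/{tag}.png",f["frame"])
    S=np.stack([(W[...,:2]-C)@ex,(W[...,:2]-C)@ey,W[...,2]],-1)
    for t in ["roller_loose","roller_seated"]:
        for m in spotter.masks_of(cam,t)[:2]:
            p=S[m["mask"]];p=p[~np.isnan(p[:,0])]; zt=np.percentile(p[:,2],97); q=p[p[:,2]>zt-0.004]
            vx,vy,x0,y0=cv2.fitLine(q[:,:2].astype(np.float32),cv2.DIST_HUBER,0,.001,.001).ravel()
            print(t,round(m["confidence"],2),"yawdeg",np.degrees(np.arctan(vy/vx)).round(2),"y at x=0",round(float(y0-x0*vy/vx),4),"x range",np.percentile(p[:,0],[1,99]).round(4),"zt",zt.round(4),m["mask"].sum())
    return f,T,W,S
if __name__=="__main__":
    look(sys.argv[1],sys.argv[2] if len(sys.argv)>2 else "wrist"); o=status.get_obs(); print(o["tcp_pos"],o["contact_force"],o["clock"])
E
python3 look.py w2; python3 look.py s2 side
```

```text
roller_loose 0.91 yawdeg 0.88 y at x=0 0.0168 x range [-0.0502  0.0472] zt 0.0497 12995
roller_seated 0.87 yawdeg -0.1 y at x=0 0.0168 x range [-0.05    0.0477] zt 0.0744 1826
roller_seated 0.33 yawdeg 0.25 y at x=0 0.0547 x range [-0.059   0.0594] zt 0.0473 40955
[ 0.50835271 -0.00695875  0.05600508] [ 0.22842804 -0.24689409 -0.05354693] 10.475
roller_loose 0.85 yawdeg -1.02 y at x=0 0.0193 x range [-0.0489  0.0481] zt 0.0516 544
roller_seated 0.69 yawdeg 5.86 y at x=0 -0.029 x range [-0.0224  0.0486] zt 0.0521 354
[ 0.50845314 -0.00649458  0.05606364] [-0.21081049 -0.20938302 -0.21840332] 10.625
```

View pics/w2.png

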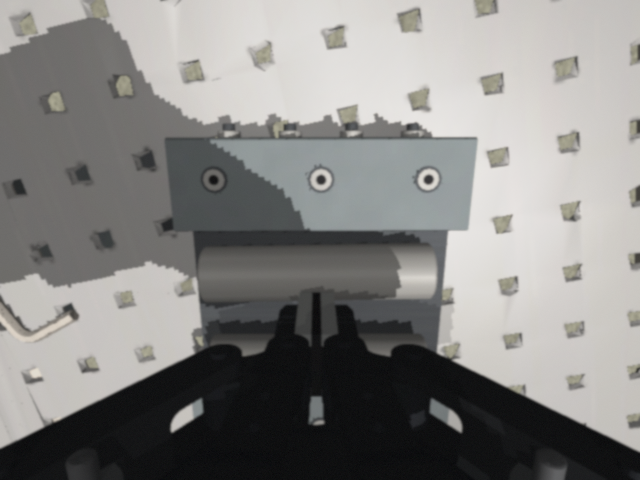

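Emit:
drive_tool --commands '[{"tx":0.0,"ty":0.0,"tz":-0.2,"rx":0.0,"ry":0.0,"rz":0.0,"grip":1.0},{"tx":0.0,"ty":0.0,"tz":-0.15,"rx":0.0,"ry":0.0,"rz":0.0,"grip":1.0},{"tx":0.0,"ty":0.0,"tz":-0.03,"rx":0.0,"ry":0.0,"rz":0.0,"grip":1.0},{"tx":0.0,"ty":0.0,"tz":-0.01,"rx":0.0,"ry":0.0,"rz":0.0,"grip":1.0}]'

```text
clock: 11.12
tcp_pos: [0.5084, -0.0066, 0.0486]
orientation: [2.435, 1.985, -0.0]
contact_force: [-1.4, -0.4, 6.7]
grip_width: 0.0002
```

Second stroke.

Emit:
drive_tool --commands '[{"tx":0.041,"ty":0.196,"tz":0.0,"rx":0.0,"ry":0.0,"rz":0.0,"grip":1.0},{"tx":0.041,"ty":0.196,"tz":0.0,"rx":0.0,"ry":0.0,"rz":0.0,"grip":1.0},{"tx":0.041,"ty":0.196,"tz":0.0,"rx":0.0,"ry":0.0,"rz":0.0,"grip":1.0},{"tx":0.041,"ty":0.196,"tz":0.0,"rx":0.0,"ry":0.0,"rz":0.0,"grip":1.0}]'

```text
clock: 11.62
tcp_pos: [0.5115, 0.0093, 0.0487]
orientation: [-2.435, -1.985, 0.001]
contact_force: [-3.4, -0.1, 6.8]
grip_width: -0.0001
```

Emit:
drive_tool --commands '[{"tx":0.041,"ty":0.196,"tz":0.0,"rx":0.0,"ry":0.0,"rz":0.0,"grip":1.0}]'

```text
clock: 11.75
tcp_pos: [0.5122, 0.0132, 0.0486]
orientation: [-2.435, -1.985, 0.001]
contact_force: [-2.8, -0.9, 7.3]
grip_width: 0.0001
```

Emit:
drive_tool --commands '[{"tx":0.02,"ty":0.098,"tz":0.0,"rx":0.0,"ry":0.0,"rz":0.0,"grip":1.0}]'

```text
clock: 11.88
tcp_pos: [0.5126, 0.0153, 0.0487]
orientation: [-2.434, -1.985, 0.001]
contact_force: [-2.9, -0.0, 7.6]
grip_width: 0.0
```

Emit:
drive_tool --commands '[{"tx":0.02,"ty":0.098,"tz":0.0,"rx":0.0,"ry":0.0,"rz":0.0,"grip":1.0}]'

```text
clock: 12.0
tcp_pos: [0.5129, 0.0167, 0.0486]
orientation: [2.435, 1.985, -0.002]
contact_force: [-3.6, -3.0, 8.2]
grip_width: -0.0003
```

Emit:
drive_tool --commands '[{"tx":0.02,"ty":0.098,"tz":0.0,"rx":0.0,"ry":0.0,"rz":0.0,"grip":1.0}]'

```text
clock: 12.12
tcp_pos: [0.5131, 0.0176, 0.0486]
orientation: [2.435, 1.984, -0.004]
contact_force: [-4.1, -5.0, 10.3]
grip_width: 0.0001
```

Emit:
drive_tool --commands '[{"tx":0.02,"ty":0.098,"tz":0.0,"rx":0.0,"ry":0.0,"rz":0.0,"grip":1.0}]'

```text
clock: 12.25
tcp_pos: [0.5134, 0.0186, 0.0486]
orientation: [2.435, 1.982, -0.005]
contact_force: [-2.7, -5.5, 9.4]
grip_width: 0.0001
```

Emit:
drive_tool --commands '[{"tx":0.02,"ty":0.098,"tz":0.0,"rx":0.0,"ry":0.0,"rz":0.0,"grip":1.0}]'

```text
clock: 12.38
tcp_pos: [0.5142, 0.0205, 0.0486]
orientation: [2.435, 1.982, -0.004]
contact_force: [-2.5, -5.2, 8.1]
grip_width: -0.0
```

Emit:
drive_tool --commands '[{"tx":0.0,"ty":0.0,"tz":0.2,"rx":0.0,"ry":0.0,"rz":0.0,"grip":1.0},{"tx":-0.2,"ty":-1.0,"tz":0.5,"rx":0.0,"ry":0.0,"rz":0.0,"grip":1.0},{"tx":-0.2,"ty":-0.95,"tz":0.5,"rx":0.0,"ry":0.0,"rz":0.0,"grip":1.0},{"tx":0.0,"ty":0.0,"tz":0.0,"rx":0.0,"ry":0.0,"rz":0.0,"grip":1.0},{"tx":0.0,"ty":0.0,"tz":0.0,"rx":0.0,"ry":0.0,"rz":0.0,"grip":1.0}]'

```text
clock: 13.0
tcp_pos: [0.5066, -0.0154, 0.0721]
orientation: [-2.434, -1.985, -0.001]
contact_force: [-0.3, -0.1, 0.3]
grip_width: -0.0003
```

```bash
python3 look.py w3
```

```text
roller_loose 0.66 yawdeg 0.07 y at x=0 0.0286 x range [-0.0501  0.0471] zt 0.0497 9376
roller_seated 0.83 yawdeg 0.51 y at x=0 -0.025 x range [-0.0499  0.0478] zt 0.0495 4940
[ 0.50648991 -0.01527653  0.07199832] [-0.60797654 -0.18682394 -0.51054981] 13.15
```

View pics/w3.png

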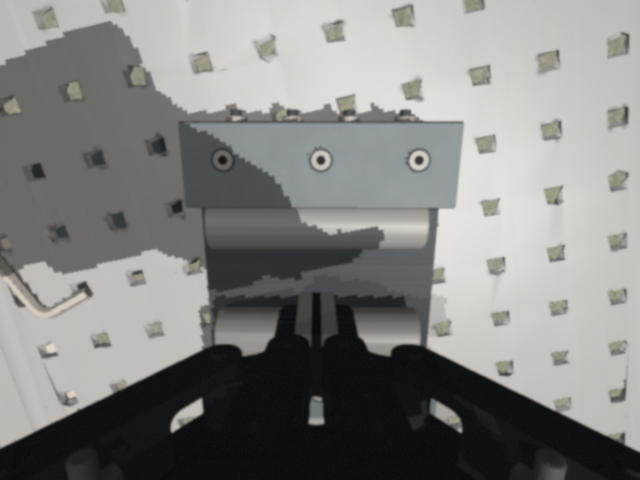

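Emit:
drive_tool --commands '[{"tx":0.16,"ty":0.75,"tz":0.0,"rx":0.0,"ry":0.0,"rz":0.0,"grip":1.0},{"tx":0.16,"ty":0.7,"tz":-0.1,"rx":0.0,"ry":0.0,"rz":0.0,"grip":1.0},{"tx":0.0,"ty":0.0,"tz":-0.5,"rx":0.0,"ry":0.0,"rz":0.0,"grip":1.0},{"tx":0.0,"ty":0.0,"tz":-0.43,"rx":0.0,"ry":0.0,"rz":0.0,"grip":1.0},{"tx":0.0,"ty":0.0,"tz":-0.1,"rx":0.0,"ry":0.0,"rz":0.0,"grip":1.0},{"tx":0.0,"ty":0.0,"tz":-0.02,"rx":0.0,"ry":0.0,"rz":0.0,"grip":1.0}]'

```text
clock: 13.9
tcp_pos: [0.5127, 0.0123, 0.049]
orientation: [-2.435, -1.984, 0.001]
contact_force: [-0.6, 0.1, 0.9]
grip_width: -0.0002
```

Emit:
drive_tool --commands '[{"tx":0.0,"ty":0.0,"tz":-0.02,"rx":0.0,"ry":0.0,"rz":0.0,"grip":1.0}]'

```text
clock: 14.02
tcp_pos: [0.5131, 0.0124, 0.049]
orientation: [2.435, 1.984, 0.001]
contact_force: [0.6, 0.3, 0.7]
grip_width: 0.0004
```

Emit:
drive_tool --commands '[{"tx":0.0,"ty":0.0,"tz":-0.015,"rx":0.0,"ry":0.0,"rz":0.0,"grip":1.0}]'

```text
clock: 14.15
tcp_pos: [0.5131, 0.0125, 0.0488]
orientation: [2.435, 1.984, 0.001]
contact_force: [-0.5, -0.5, 0.9]
grip_width: -0.0003
```

Emit:
drive_tool --commands '[{"tx":0.0,"ty":0.0,"tz":-0.03,"rx":0.0,"ry":0.0,"rz":0.0,"grip":1.0}]'

```text
clock: 14.28
tcp_pos: [0.5132, 0.0125, 0.0486]
orientation: [2.435, 1.984, 0.0]
contact_force: [-2.7, -1.2, 10.4]
grip_width: 0.0002
```

Emit:
drive_tool --commands '[{"tx":0.0,"ty":0.0,"tz":-0.03,"rx":0.0,"ry":0.0,"rz":0.0,"grip":1.0}]'

```text
clock: 14.4
tcp_pos: [0.5133, 0.0125, 0.0485]
orientation: [2.434, 1.984, 0.0]
contact_force: [-5.2, -0.4, 17.1]
grip_width: 0.0
```

Emit:
drive_tool --commands '[{"tx":0.0,"ty":0.0,"tz":-0.02,"rx":0.0,"ry":0.0,"rz":0.0,"grip":1.0}]'

```text
clock: 14.52
tcp_pos: [0.5133, 0.0125, 0.0484]
orientation: [2.434, 1.984, -0.0]
contact_force: [-4.8, -1.2, 19.5]
grip_width: 0.0001
```

Emit:
drive_tool --commands '[{"tx":0.0,"ty":0.0,"tz":0.02,"rx":0.0,"ry":0.0,"rz":0.0,"grip":1.0},{"tx":0.0,"ty":0.0,"tz":0.0,"rx":0.0,"ry":0.0,"rz":0.0,"grip":1.0}]'

```text
clock: 14.78
tcp_pos: [0.5133, 0.0125, 0.0486]
orientation: [2.434, 1.984, 0.0]
contact_force: [-3.4, -1.1, 11.2]
grip_width: 0.0003
```

Emit:
drive_tool --commands '[{"tx":0.0,"ty":0.0,"tz":0.0,"rx":0.0,"ry":0.0,"rz":0.0,"grip":1.0},{"tx":0.0,"ty":0.0,"tz":0.0,"rx":0.0,"ry":0.0,"rz":0.0,"grip":1.0},{"tx":0.0,"ty":0.0,"tz":0.0,"rx":0.0,"ry":0.0,"rz":0.0,"grip":1.0},{"tx":0.0,"ty":0.0,"tz":0.0,"rx":0.0,"ry":0.0,"rz":0.0,"grip":1.0}]'

```text
clock: 15.28
tcp_pos: [0.5133, 0.0125, 0.0486]
orientation: [2.434, 1.984, 0.0]
contact_force: [-3.7, 0.3, 11.9]
grip_width: -0.0004
```

Emit:
drive_tool --commands '[{"tx":0.0,"ty":0.0,"tz":0.0,"rx":0.0,"ry":0.0,"rz":0.0,"grip":1.0},{"tx":0.0,"ty":0.0,"tz":0.0,"rx":0.0,"ry":0.0,"rz":0.0,"grip":1.0},{"tx":0.0,"ty":0.0,"tz":0.0,"rx":0.0,"ry":0.0,"rz":0.0,"grip":1.0},{"tx":0.0,"ty":0.0,"tz":0.0,"rx":0.0,"ry":0.0,"rz":0.0,"grip":1.0}]'

```text
clock: 15.78
tcp_pos: [0.5133, 0.0125, 0.0485]
orientation: [2.434, 1.984, 0.0]
contact_force: [-3.4, -1.6, 13.4]
grip_width: 0.0001
```

Emit:
drive_tool --commands '[{"tx":0.0,"ty":0.0,"tz":-0.01,"rx":0.0,"ry":0.0,"rz":0.0,"grip":1.0},{"tx":0.0,"ty":0.0,"tz":0.0,"rx":0.0,"ry":0.0,"rz":0.0,"grip":1.0}]'

```text
clock: 16.02
tcp_pos: [0.5133, 0.0125, 0.0485]
orientation: [2.434, 1.984, 0.0]
contact_force: [-3.7, -0.7, 14.8]
grip_width: -0.0
```

Emit:
drive_tool --commands '[{"tx":0.0,"ty":0.0,"tz":0.0,"rx":0.0,"ry":0.0,"rz":0.0,"grip":1.0},{"tx":0.0,"ty":0.0,"tz":0.0,"rx":0.0,"ry":0.0,"rz":0.0,"grip":1.0},{"tx":0.0,"ty":0.0,"tz":0.0,"rx":0.0,"ry":0.0,"rz":0.0,"grip":1.0},{"tx":0.0,"ty":0.0,"tz":0.0,"rx":0.0,"ry":0.0,"rz":0.0,"grip":1.0},{"tx":0.0,"ty":0.0,"tz":0.0,"rx":0.0,"ry":0.0,"rz":0.0,"grip":1.0},{"tx":0.0,"ty":0.0,"tz":0.0,"rx":0.0,"ry":0.0,"rz":0.0,"grip":1.0},{"tx":0.0,"ty":0.0,"tz":0.0,"rx":0.0,"ry":0.0,"rz":0.0,"grip":1.0},{"tx":0.0,"ty":0.0,"tz":0.0,"rx":0.0,"ry":0.0,"rz":0.0,"grip":1.0}]'

```text
clock: 17.02
tcp_pos: [0.5133, 0.0125, 0.0485]
orientation: [2.434, 1.984, 0.0]
contact_force: [-3.8, -1.0, 14.8]
grip_width: -0.0001
```

Emit:
drive_tool --commands '[{"tx":0.0,"ty":0.0,"tz":0.2,"rx":0.0,"ry":0.0,"rz":0.0,"grip":1.0},{"tx":0.0,"ty":0.0,"tz":1.0,"rx":0.0,"ry":0.0,"rz":0.0,"grip":1.0},{"tx":0.0,"ty":-0.5,"tz":1.0,"rx":0.0,"ry":0.0,"rz":0.33,"grip":1.0},{"tx":-0.1,"ty":-1.0,"tz":1.0,"rx":0.0,"ry":0.0,"rz":0.33,"grip":0.2},{"tx":-0.1,"ty":-1.0,"tz":0.9,"rx":0.0,"ry":0.0,"rz":0.33,"grip":0.2},{"tx":-0.1,"ty":-1.0,"tz":0.0,"rx":0.0,"ry":0.0,"rz":0.33,"grip":0.2},{"tx":-0.1,"ty":-1.0,"tz":0.0,"rx":0.0,"ry":0.0,"rz":0.33,"grip":0.2},{"tx":-0.1,"ty":-1.0,"tz":0.0,"rx":0.0,"ry":0.0,"rz":0.33,"grip":0.2},{"tx":-0.1,"ty":-1.0,"tz":0.0,"rx":0.0,"ry":0.0,"rz":0.33,"grip":0.2},{"tx":-0.1,"ty":-1.0,"tz":0.0,"rx":0.0,"ry":0.0,"rz":0.33,"grip":0.2}]'

```text
clock: 18.27
tcp_pos: [0.4988, -0.138, 0.1292]
orientation: [-2.028, -2.399, -0.0]
contact_force: [0.1, 1.1, 0.3]
grip_width: 0.0341
```

Emit:
drive_tool --commands '[{"tx":-0.1,"ty":-1.0,"tz":0.0,"rx":0.0,"ry":0.0,"rz":0.33,"grip":0.2},{"tx":-0.1,"ty":-1.0,"tz":0.0,"rx":0.0,"ry":0.0,"rz":0.33,"grip":0.2},{"tx":-0.1,"ty":-1.0,"tz":0.0,"rx":0.0,"ry":0.0,"rz":0.33,"grip":0.2},{"tx":-0.1,"ty":-1.0,"tz":0.0,"rx":0.0,"ry":0.0,"rz":0.33,"grip":0.2},{"tx":0.0,"ty":-1.0,"tz":0.0,"rx":0.0,"ry":0.0,"rz":0.0,"grip":0.2},{"tx":0.0,"ty":-1.0,"tz":0.0,"rx":0.0,"ry":0.0,"rz":0.0,"grip":0.2},{"tx":0.0,"ty":-1.0,"tz":0.0,"rx":0.0,"ry":0.0,"rz":0.0,"grip":0.2},{"tx":0.0,"ty":-0.9,"tz":0.0,"rx":0.0,"ry":0.0,"rz":0.0,"grip":0.2},{"tx":0.0,"ty":0.0,"tz":0.0,"rx":0.0,"ry":0.0,"rz":0.0,"grip":0.2},{"tx":0.0,"ty":0.0,"tz":0.0,"rx":0.0,"ry":0.0,"rz":0.0,"grip":0.2}]'

```text
clock: 19.52
tcp_pos: [0.491, -0.2945, 0.1292]
orientation: [-1.8, -2.574, -0.001]
contact_force: [-0.2, -0.4, -0.4]
grip_width: 0.0341
```

Run:
```python
from h import *
f,T,W=grab("wrist"); np.savez("w4.npz",W=W,img=f["frame"],T=T); cv2.imwrite("pics/w4.png",f["frame"])
o=status.get_obs(); M=R.from_rotvec(o["orientation"]).as_matrix(); print(o["tcp_pos"],o["clock"],o["grip_width"],"jaw",np.degrees(np.arctan2(M[1,1],M[0,1])))
for m in spotter.masks_of("wrist","gauge"):
    p=W[m["mask"]]; p=p[~np.isnan(p[:,0])]; q=p[p[:,2]>0.030]
    if len(q)>20: print(round(m["confidence"],2),(np.array(m["position"])*[640,480]).round(),m["mask"].sum(),np.median(q,0).round(4),[np.round(x,4) for x in cv2.minAreaRect(q[:,:2].astype(np.float32))])
```

```text
[ 0.49112706 -0.29427344  0.129206  ] 19.575 0.03459688677446102 jaw 20.121417595869193
0.88 [209. 167.] 1369 [ 0.411  -0.2695  0.0352] [array([ 0.4105, -0.2701]), array([0.0305, 0.0095]), np.float64(80.3711)]
0.73 [426.  79.] 1645 [ 0.5181 -0.1753  0.0352] [array([ 0.5188, -0.175 ]), array([0.0096, 0.0299]), np.float64(63.8959)]
0.71 [318. 179.] 737 [ 0.4772 -0.2539  0.0354] [array([ 0.4773, -0.254 ]), array([0.0089, 0.0299]), np.float64(21.194)]
0.7 [295.  55.] 1347 [ 0.44   -0.1913  0.0353] [array([ 0.4398, -0.1913]), array([0.0092, 0.0304]), np.float64(0.0934)]
```

View pics/w4.png

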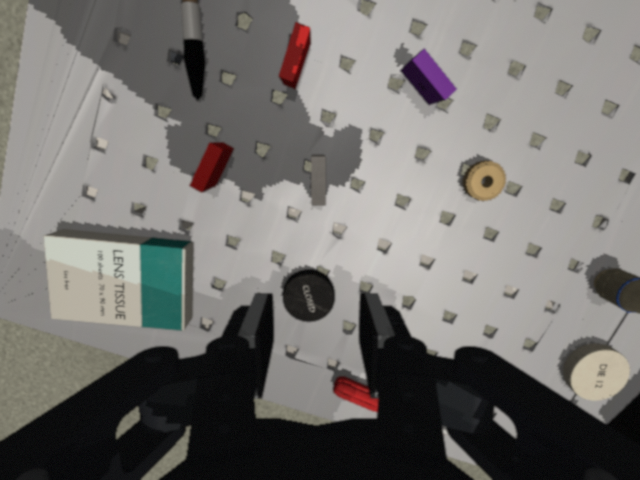

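Emit:
drive_tool --commands '[{"tx":-0.34,"ty":1.0,"tz":0.0,"rx":0.0,"ry":0.0,"rz":0.14,"grip":0.2},{"tx":-0.35,"ty":1.0,"tz":0.0,"rx":0.0,"ry":0.0,"rz":0.0,"grip":0.2},{"tx":0.0,"ty":0.0,"tz":-1.0,"rx":0.0,"ry":0.0,"rz":0.0,"grip":0.2},{"tx":0.0,"ty":0.0,"tz":-1.0,"rx":0.0,"ry":0.0,"rz":0.0,"grip":0.2},{"tx":0.0,"ty":0.0,"tz":-1.0,"rx":0.0,"ry":0.0,"rz":0.0,"grip":0.2},{"tx":0.0,"ty":0.0,"tz":-1.0,"rx":0.0,"ry":0.0,"rz":0.0,"grip":0.2},{"tx":0.0,"ty":0.0,"tz":0.0,"rx":0.0,"ry":0.0,"rz":0.0,"grip":0.2}]'

```text
clock: 20.5
tcp_pos: [0.4758, -0.2549, 0.047]
orientation: [-1.774, -2.588, 0.001]
contact_force: [0.2, 0.7, 0.3]
grip_width: 0.0341
```

Emit:
drive_tool --commands '[{"tx":0.0,"ty":0.0,"tz":-0.9,"rx":0.0,"ry":0.0,"rz":0.0,"grip":0.2},{"tx":0.0,"ty":0.0,"tz":-0.9,"rx":0.0,"ry":0.0,"rz":0.0,"grip":0.2},{"tx":0.0,"ty":0.0,"tz":-0.2,"rx":0.0,"ry":0.0,"rz":0.0,"grip":0.2},{"tx":0.0,"ty":0.0,"tz":0.0,"rx":0.0,"ry":0.0,"rz":0.0,"grip":0.2}]'

```text
clock: 21.0
tcp_pos: [0.477, -0.2552, 0.0088]
orientation: [-1.775, -2.591, -0.0]
contact_force: [-0.9, -0.4, 0.3]
grip_width: 0.0341
```

Emit:
drive_tool --commands '[{"tx":0.0,"ty":0.0,"tz":0.0,"rx":0.0,"ry":0.0,"rz":0.0,"grip":0.6},{"tx":0.0,"ty":0.0,"tz":0.0,"rx":0.0,"ry":0.0,"rz":0.0,"grip":1.0},{"tx":0.0,"ty":0.0,"tz":0.0,"rx":0.0,"ry":0.0,"rz":0.0,"grip":1.0},{"tx":0.0,"ty":0.0,"tz":0.0,"rx":0.0,"ry":0.0,"rz":0.0,"grip":1.0},{"tx":0.0,"ty":0.0,"tz":0.0,"rx":0.0,"ry":0.0,"rz":0.0,"grip":1.0}]' --grip_force 40

```text
clock: 21.62
tcp_pos: [0.4776, -0.2556, 0.0098]
orientation: [1.775, 2.591, 0.0]
contact_force: [-0.9, -0.5, 6.1]
grip_width: 0.0083
```

Emit:
drive_tool --commands '[{"tx":0.0,"ty":0.0,"tz":0.2,"rx":0.0,"ry":0.0,"rz":0.0,"grip":1.0},{"tx":0.0,"ty":0.0,"tz":0.8,"rx":0.0,"ry":0.0,"rz":0.0,"grip":1.0},{"tx":0.0,"ty":0.0,"tz":1.0,"rx":0.0,"ry":0.0,"rz":0.0,"grip":1.0},{"tx":0.0,"ty":0.0,"tz":1.0,"rx":0.0,"ry":0.0,"rz":0.0,"grip":1.0},{"tx":0.0,"ty":0.0,"tz":1.0,"rx":0.0,"ry":0.0,"rz":0.0,"grip":1.0},{"tx":0.1,"ty":0.5,"tz":1.0,"rx":0.0,"ry":0.0,"rz":-0.4,"grip":1.0},{"tx":0.15,"ty":1.0,"tz":0.0,"rx":0.0,"ry":0.0,"rz":-0.4,"grip":1.0},{"tx":0.15,"ty":1.0,"tz":0.0,"rx":0.0,"ry":0.0,"rz":-0.4,"grip":1.0},{"tx":0.15,"ty":1.0,"tz":0.0,"rx":0.0,"ry":0.0,"rz":-0.4,"grip":1.0},{"tx":0.15,"ty":1.0,"tz":0.0,"rx":0.0,"ry":0.0,"rz":-0.4,"grip":1.0}]'

```text
clock: 22.88
tcp_pos: [0.4914, -0.1647, 0.1103]
orientation: [2.121, 2.317, 0.001]
contact_force: [0.5, -0.3, -2.2]
grip_width: 0.0082
```

Emit:
drive_tool --commands '[{"tx":0.15,"ty":1.0,"tz":0.0,"rx":0.0,"ry":0.0,"rz":-0.4,"grip":1.0},{"tx":0.15,"ty":1.0,"tz":0.0,"rx":0.0,"ry":0.0,"rz":-0.4,"grip":1.0},{"tx":0.15,"ty":1.0,"tz":0.0,"rx":0.0,"ry":0.0,"rz":-0.4,"grip":1.0},{"tx":0.15,"ty":1.0,"tz":0.0,"rx":0.0,"ry":0.0,"rz":-0.4,"grip":1.0},{"tx":0.15,"ty":1.0,"tz":0.0,"rx":0.0,"ry":0.0,"rz":-0.4,"grip":1.0},{"tx":0.1,"ty":1.0,"tz":0.0,"rx":0.0,"ry":0.0,"rz":-0.1,"grip":1.0},{"tx":0.0,"ty":0.55,"tz":0.0,"rx":0.0,"ry":0.0,"rz":0.0,"grip":1.0},{"tx":0.0,"ty":0.0,"tz":0.0,"rx":0.0,"ry":0.0,"rz":0.0,"grip":1.0},{"tx":0.0,"ty":0.0,"tz":0.0,"rx":0.0,"ry":0.0,"rz":0.0,"grip":1.0}]'

```text
clock: 24.0
tcp_pos: [0.508, -0.0354, 0.1093]
orientation: [2.436, 1.984, -0.001]
contact_force: [1.6, 1.3, -1.4]
grip_width: 0.0083
```

```bash
python3 look.py w5; python3 look.py s5 side
python3 - <<'E'
from h import *
o=status.get_obs(); M=R.from_rotvec(o["orientation"]).as_matrix(); print(np.degrees(np.arctan2(M[1,1],M[0,1])),o["grip_width"],o["contact_force"])
E
```

```text
roller_loose 0.73 yawdeg 0.05 y at x=0 0.0281 x range [-0.0503  0.0472] zt 0.0498 7240
roller_seated 0.92 yawdeg 0.48 y at x=0 -0.0272 x range [-0.0498  0.0477] zt 0.0497 6540
[ 0.5080207  -0.03528364  0.109157  ] [ 0.20823315  0.68848864 -0.67180005] 24.15
roller_loose 0.94 yawdeg -0.14 y at x=0 0.0301 x range [-0.0511  0.0479] zt 0.0516 586
roller_seated 0.94 yawdeg -2.08 y at x=0 -0.025 x range [-0.0493  0.0482] zt 0.0515 473
[ 0.50807782 -0.0348313   0.10916912] [ 0.53392837 -0.16060844 -1.88687329] 24.3
-11.676020746672346 0.008170202993788333 [ 0.53392837 -0.16060844 -1.88687329]
```

View pics/w5.png

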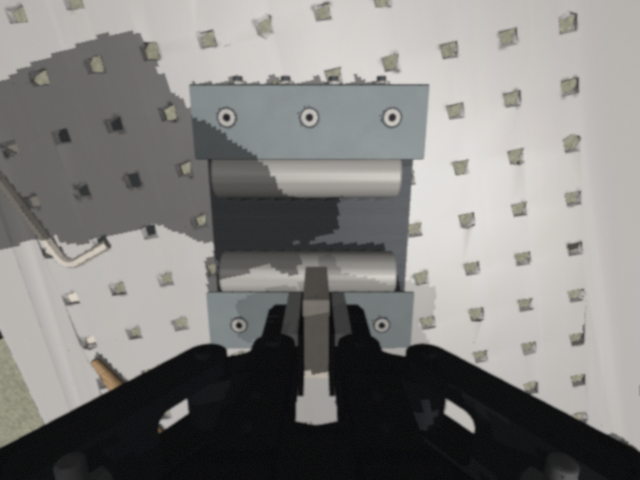

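Run:
```python
from meas import *
from look import C,ex,ey
for n in ["w2","w3","w5","s5"]:
    d=np.load(n+".npz"); print(n); meas(d["W"],d["img"])
d=np.load("w5.npz"); W=d["W"]; img=d["img"]
o=status.get_obs(); Rm=R.from_rotvec(o["orientation"]).as_matrix()
t=(W-np.array([0.5080,-0.0353,0.1092]))@Rm   # tool coords
m=(abs(t[...,1])<0.008)&(t[...,2]>-0.04)&(t[...,2]<0.02)&(abs(t[...,0])<0.03)
v,u=np.where(m); print("px",u.min(),u.max(),v.min(),v.max(),m.sum())
q=t[m]; print("tool x pct",np.percentile(q[:,0],[2,25,50,75,98]).round(4),"y",np.percentile(q[:,1],[2,50,98]).round(4),"z",np.percentile(q[:,2],[1,50,99]).round(4))
for lo in np.arange(-0.03,0.02,0.005):
    s=q[(q[:,2]>lo)&(q[:,2]<lo+.005)]
    if len(s)>10: print(round(lo,3),len(s),np.median(s[:,0]).round(4),np.percentile(s[:,1],[3,97]).round(4))
```

```text
w2
comp [  166   138   311    93 26522] [0.52   0.0392] [0.0364 0.1204] 78.22 z 0.0461
comp [307 395  18  30 404] [ 0.5032 -0.0345] [0.0719 0.0065] 76.87 z 0.0463
comp [428 399  21  24 351] [ 0.5453 -0.0445] [0.0084 0.0778] 14.78 z 0.0464
w3
comp [  179   122   284    86 22269] [0.5201 0.0393] [0.0363 0.1199] 78.34 z 0.0461
w5
comp [  190    84   239    76 16260] [0.52   0.0394] [0.0368 0.1202] 78.29 z 0.0461
comp [ 208  292   81   56 3097] [ 0.4672 -0.0458] [0.0799 0.0393] 42.14 z 0.0461
comp [ 344  292   69   56 2521] [ 0.5386 -0.0611] [0.0341 0.0774] 24.81 z 0.0461
s5
comp [298 241  34  33 578] [ 0.5309 -0.0607] [0.0647 0.0731] 81.6 z 0.0468
comp [ 350  246   49   60 1201] [0.5191 0.0414] [0.0378 0.1222] 78.3 z 0.0467
px 289 341 267 395 4565
tool x pct [-0.012  -0.0011  0.009   0.0116  0.0165] y [-0.0073 -0.      0.0073] z [-0.0389 -0.0257  0.0058]
-0.03 1911 0.004 [-0.0052  0.0052]
-0.025 532 0.0103 [-0.0071  0.0071]
-0.02 247 0.016 [-0.0076  0.0074]
-0.015 210 0.0159 [-0.0074  0.0076]
-0.01 196 0.016 [-0.0074  0.0076]
-0.005 109 0.0163 [-0.0065  0.0061]
0.0 91 0.0163 [-0.0041  0.0043]
0.005 62 0.0162 [-0.0039  0.0041]
```

Run:
```python
from look import *
from scipy.optimize import least_squares
for n in ["w3","w5"]:
    d=np.load(n+".npz"); W=d["W"]
    S=np.stack([(W[...,:2]-C)@ex,(W[...,:2]-C)@ey,W[...,2]],-1).reshape(-1,3)
    for yc in [.0285,-.0285]:
      for xr in [(-.045,-.02),(-.04,.04),(.02,.045)]:
        p=S[(S[:,0]>xr[0])&(S[:,0]<xr[1])&(abs(S[:,1]-yc)<.011)&(S[:,2]>.0415)&(S[:,2]<.053)]
        # exclude wall tops by abs(y)<0.036
        p=p[abs(p[:,1])<.0355]
        f=lambda a: np.hypot(p[:,1]-a[0],p[:,2]-a[1])-.0125
        s=least_squares(f,[yc,.0365],loss="soft_l1",f_scale=.0005); print(n,yc,xr,s.x.round(5),len(p))
```

```text
w3 0.0285 (-0.045, -0.02) [0.02794 0.0365 ] 2074
w3 0.0285 (-0.04, 0.04) [0.02794 0.03651] 6624
w3 0.0285 (0.02, 0.045) [0.02799 0.03652] 2066
w3 -0.0285 (-0.045, -0.02) [-0.02902  0.03652] 1558
w3 -0.0285 (-0.04, 0.04) [-0.02901  0.03655] 2713
w3 -0.0285 (0.02, 0.045) [-0.029    0.03657] 1643
w5 0.0285 (-0.045, -0.02) [0.02792 0.03654] 1601
w5 0.0285 (-0.04, 0.04) [0.02793 0.03652] 5102
w5 0.0285 (0.02, 0.045) [0.02799 0.03652] 1594
w5 -0.0285 (-0.045, -0.02) [-0.02905  0.03648] 1432
w5 -0.0285 (-0.04, 0.04) [-0.02901  0.03651] 4087
w5 -0.0285 (0.02, 0.045) [-0.02899  0.03653] 1438
```

Emit:
drive_tool --commands '[{"tx":0.0,"ty":0.95,"tz":0.0,"rx":0.0,"ry":0.0,"rz":0.0,"grip":1.0},{"tx":0.0,"ty":0.0,"tz":-0.8,"rx":0.0,"ry":0.0,"rz":0.0,"grip":1.0},{"tx":0.0,"ty":0.0,"tz":-0.8,"rx":0.0,"ry":0.0,"rz":0.0,"grip":1.0},{"tx":0.0,"ty":0.0,"tz":-0.8,"rx":0.0,"ry":0.0,"rz":0.0,"grip":1.0},{"tx":0.0,"ty":0.0,"tz":0.0,"rx":0.0,"ry":0.0,"rz":0.0,"grip":1.0},{"tx":0.0,"ty":0.0,"tz":0.0,"rx":0.0,"ry":0.0,"rz":0.0,"grip":1.0},{"tx":0.0,"ty":0.0,"tz":0.0,"rx":0.0,"ry":0.0,"rz":0.0,"grip":1.0}]'

```text
clock: 25.18
tcp_pos: [0.5086, -0.0154, 0.0617]
orientation: [2.435, 1.984, 0.001]
contact_force: [-0.5, -0.3, -1.3]
grip_width: 0.0084
```

```bash
cat > gap.py <<'E'
from look import *
from scipy.optimize import least_squares
o=status.get_obs()
f,T,W=grab("wrist"); cv2.imwrite("pics/"+sys.argv[1]+".png",f["frame"])
S=np.stack([(W[...,:2]-C)@ex,(W[...,:2]-C)@ey,W[...,2]],-1); Sf=S.reshape(-1,3)
for yc in [.0285,-.0285]:
    p=Sf[(abs(Sf[:,0])<.045)&(abs(Sf[:,0])>.018)&(abs(Sf[:,1]-yc)<.011)&(Sf[:,2]>.0415)&(Sf[:,2]<.053)]; p=p[abs(p[:,1])<.0355]
    if len(p)<100: print("few",yc,len(p)); continue
    s=least_squares(lambda a: np.hypot(p[:,1]-a[0],p[:,2]-a[1])-.0125,[yc,.0365],loss="soft_l1",f_scale=.0005); print(yc,s.x.round(5),len(p))
M=R.from_rotvec(o["orientation"]).as_matrix(); t=(W-o["tcp_pos"])@M
m=(abs(t[...,1])<0.0035)&(t[...,2]>-0.02)&(t[...,2]<0.004)&(abs(t[...,0])<0.022); q=t[m]; s=S[m]
print("face tool x",np.percentile(q[:,0],[10,50,90]).round(4),"slide y of face",np.median(s[:,1]).round(4),len(q))
tp=o["tcp_pos"]; print("tcp",tp.round(4),"slide xy",((tp[:2]-C)@ex).round(4),((tp[:2]-C)@ey).round(4),o["contact_force"].round(1),o["clock"],o["grip_width"],"jaw",np.degrees(np.arctan2(M[1,1],M[0,1])).round(2))
E
python3 gap.py w6
```

```text
0.0285 [0.02799 0.03651] 5001
-0.0285 [-0.02909  0.03658] 1872
face tool x [0.0161 0.0164 0.0166] slide y of face 0.0155 430
tcp [ 0.5086 -0.0154  0.0617] slide xy 0.0002 -0.0009 [-0.5 -0.3 -1.3] 25.175 0.008410534316960582 jaw -11.64
```

View pics/w6.png

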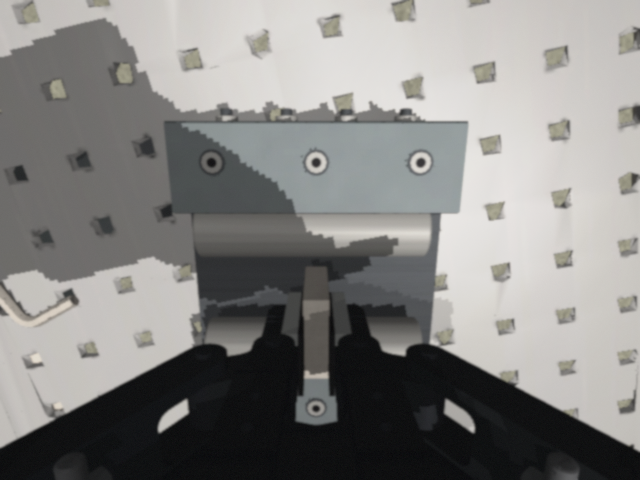

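Emit:
drive_tool --commands '[{"tx":-0.01,"ty":-0.05,"tz":0.0,"rx":0.0,"ry":0.0,"rz":0.0,"grip":1.0},{"tx":0.0,"ty":0.0,"tz":-0.25,"rx":0.0,"ry":0.0,"rz":0.0,"grip":1.0},{"tx":0.0,"ty":0.0,"tz":-0.25,"rx":0.0,"ry":0.0,"rz":0.0,"grip":1.0},{"tx":0.0,"ty":0.0,"tz":0.0,"rx":0.0,"ry":0.0,"rz":0.0,"grip":1.0}]'

```text
clock: 25.72
tcp_pos: [0.5074, -0.0164, 0.0506]
orientation: [-2.434, -1.984, 0.001]
contact_force: [-0.7, 0.3, -1.3]
grip_width: 0.0079
```

```bash
python3 gap.py w7
```

```text
0.0285 [0.02797 0.03648] 5763
-0.0285 [-0.02913  0.03659] 1135
face tool x [0.0161 0.0164 0.0166] slide y of face 0.0143 425
tcp [ 0.5074 -0.0164  0.0506] slide xy -0.0008 -0.0021 [-0.7  0.3 -1.3] 25.725 0.007921684112339844 jaw -11.63
```

Emit:
drive_tool --commands '[{"tx":0.0,"ty":0.0,"tz":-0.2,"rx":0.0,"ry":0.0,"rz":0.0,"grip":1.0},{"tx":0.0,"ty":0.0,"tz":0.0,"rx":0.0,"ry":0.0,"rz":0.0,"grip":1.0}]'

```text
clock: 26.02
tcp_pos: [0.5077, -0.0163, 0.0469]
orientation: [-2.435, -1.985, 0.001]
contact_force: [0.2, 0.2, -1.3]
grip_width: 0.0082
```

Emit:
drive_tool --commands '[{"tx":0.0,"ty":0.0,"tz":-0.1,"rx":0.0,"ry":0.0,"rz":0.0,"grip":1.0},{"tx":0.0,"ty":0.0,"tz":-0.1,"rx":0.0,"ry":0.0,"rz":0.0,"grip":1.0}]'

```text
clock: 26.28
tcp_pos: [0.508, -0.0163, 0.0431]
orientation: [2.435, 1.985, 0.0]
contact_force: [-1.2, 0.1, -0.9]
grip_width: 0.0081
```

Emit:
drive_tool --commands '[{"tx":0.0,"ty":0.0,"tz":-0.1,"rx":0.0,"ry":0.0,"rz":0.0,"grip":1.0},{"tx":0.0,"ty":0.0,"tz":-0.1,"rx":0.0,"ry":0.0,"rz":0.0,"grip":1.0}]'

```text
clock: 26.52
tcp_pos: [0.5079, -0.0163, 0.0391]
orientation: [-2.435, -1.985, -0.0]
contact_force: [-0.2, -0.1, -0.5]
grip_width: 0.0083
```

Emit:
drive_tool --commands '[{"tx":0.0,"ty":0.0,"tz":-0.05,"rx":0.0,"ry":0.0,"rz":0.0,"grip":1.0}]'

```text
clock: 26.65
tcp_pos: [0.5079, -0.0164, 0.038]
orientation: [-2.435, -1.985, 0.0]
contact_force: [0.3, 0.3, -1.7]
grip_width: 0.0082
```

No side force. Continue down in small steps.

Emit:
drive_tool --commands '[{"tx":0.0,"ty":0.0,"tz":-0.05,"rx":0.0,"ry":0.0,"rz":0.0,"grip":1.0},{"tx":0.0,"ty":0.0,"tz":-0.05,"rx":0.0,"ry":0.0,"rz":0.0,"grip":1.0}]'

```text
clock: 26.9
tcp_pos: [0.508, -0.0164, 0.0362]
orientation: [2.435, 1.985, 0.0]
contact_force: [-0.4, 0.2, -0.9]
grip_width: 0.0086
```

Emit:
drive_tool --commands '[{"tx":0.0,"ty":0.0,"tz":-0.05,"rx":0.0,"ry":0.0,"rz":0.0,"grip":1.0}]'

```text
clock: 27.02
tcp_pos: [0.508, -0.0164, 0.0352]
orientation: [2.435, 1.985, 0.0]
contact_force: [0.3, 0.3, -0.8]
grip_width: 0.0082
```

Emit:
drive_tool --commands '[{"tx":0.0,"ty":0.0,"tz":-0.03,"rx":0.0,"ry":0.0,"rz":0.0,"grip":1.0}]'

```text
clock: 27.15
tcp_pos: [0.5079, -0.0163, 0.0345]
orientation: [-2.435, -1.985, 0.0]
contact_force: [0.6, -0.7, -1.6]
grip_width: 0.0082
```

Emit:
drive_tool --commands '[{"tx":0.0,"ty":0.0,"tz":-0.03,"rx":0.0,"ry":0.0,"rz":0.0,"grip":1.0}]'

```text
clock: 27.28
tcp_pos: [0.508, -0.0164, 0.034]
orientation: [2.435, 1.985, 0.0]
contact_force: [-0.8, 0.0, -2.4]
grip_width: 0.0081
```

Emit:
drive_tool --commands '[{"tx":0.0,"ty":0.0,"tz":-0.03,"rx":0.0,"ry":0.0,"rz":0.0,"grip":1.0}]'

```text
clock: 27.4
tcp_pos: [0.508, -0.0163, 0.0335]
orientation: [2.435, 1.985, -0.0]
contact_force: [-2.5, -0.8, 7.4]
grip_width: 0.0084
```

Emit:
drive_tool --commands '[{"tx":0.0,"ty":0.0,"tz":-0.025,"rx":0.0,"ry":0.0,"rz":0.0,"grip":1.0}]'

```text
clock: 27.52
tcp_pos: [0.508, -0.0164, 0.0335]
orientation: [2.435, 1.985, -0.0]
contact_force: [-4.1, -0.7, 12.6]
grip_width: 0.0078
```

Emit:
drive_tool --commands '[{"tx":0.0,"ty":0.0,"tz":-0.025,"rx":0.0,"ry":0.0,"rz":0.0,"grip":1.0}]'

```text
clock: 27.65
tcp_pos: [0.508, -0.0164, 0.0335]
orientation: [2.435, 1.984, -0.001]
contact_force: [-5.4, -0.8, 18.2]
grip_width: 0.0083
```

Emit:
drive_tool --commands '[{"tx":0.0,"ty":0.0,"tz":0.055,"rx":0.0,"ry":0.0,"rz":0.0,"grip":1.0},{"tx":0.0,"ty":0.0,"tz":0.0,"rx":0.0,"ry":0.0,"rz":0.0,"grip":1.0}]'

```text
clock: 27.9
tcp_pos: [0.5081, -0.0164, 0.0336]
orientation: [2.435, 1.985, 0.001]
contact_force: [-1.5, 0.8, 2.3]
grip_width: 0.0086
```

Emit:
drive_tool --commands '[{"tx":0.0,"ty":0.0,"tz":0.0,"rx":0.0,"ry":0.0,"rz":0.0,"grip":0.7},{"tx":0.0,"ty":0.0,"tz":0.0,"rx":0.0,"ry":0.0,"rz":0.0,"grip":0.5},{"tx":0.0,"ty":0.0,"tz":0.0,"rx":0.0,"ry":0.0,"rz":0.0,"grip":0.4},{"tx":0.0,"ty":0.0,"tz":0.0,"rx":0.0,"ry":0.0,"rz":0.0,"grip":0.4}]'

```text
clock: 28.4
tcp_pos: [0.5079, -0.0163, 0.0335]
orientation: [-2.435, -1.985, 0.0]
contact_force: [-0.8, -0.5, 0.0]
grip_width: 0.0257
```

Emit:
drive_tool --commands '[{"tx":0.0,"ty":0.0,"tz":0.2,"rx":0.0,"ry":0.0,"rz":0.0,"grip":0.4},{"tx":0.0,"ty":0.0,"tz":0.3,"rx":0.0,"ry":0.0,"rz":0.0,"grip":0.4},{"tx":0.0,"ty":0.0,"tz":0.6,"rx":0.0,"ry":0.0,"rz":0.0,"grip":0.4},{"tx":0.0,"ty":0.0,"tz":1.0,"rx":0.0,"ry":0.0,"rz":0.0,"grip":0.4},{"tx":0.0,"ty":-0.5,"tz":1.0,"rx":0.0,"ry":0.0,"rz":0.0,"grip":0.4},{"tx":0.0,"ty":-1.0,"tz":1.0,"rx":0.0,"ry":0.0,"rz":0.0,"grip":0.4},{"tx":0.0,"ty":-1.0,"tz":1.0,"rx":0.0,"ry":0.0,"rz":0.0,"grip":0.4},{"tx":0.0,"ty":-1.0,"tz":1.0,"rx":0.0,"ry":0.0,"rz":0.0,"grip":0.4},{"tx":0.0,"ty":0.0,"tz":0.0,"rx":0.0,"ry":0.0,"rz":0.0,"grip":0.4},{"tx":0.0,"ty":0.0,"tz":0.0,"rx":0.0,"ry":0.0,"rz":0.0,"grip":0.4}]'

```text
clock: 29.65
tcp_pos: [0.5076, -0.0855, 0.1554]
orientation: [-2.434, -1.985, -0.0]
contact_force: [0.0, -0.2, -1.2]
grip_width: 0.0254
```

```bash
python3 gap.py w8
python3 - <<'E'
from look import *
for n in ["wrist","side"]:
    f,T,W=grab(n); cv2.imwrite(f"pics/end_{n}.png",f["frame"])
    S=np.stack([(W[...,:2]-C)@ex,(W[...,:2]-C)@ey,W[...,2]],-1)
    m=(abs(S[...,0])<.02)&(abs(S[...,1])<.022)&(S[...,2]>.0545)&(S[...,2]<.066); p=S[m]
    if len(p)>10: print(n,"gauge top",len(p),[np.round(x,4) for x in cv2.minAreaRect(p[:,:2].astype(np.float32))],np.median(p[:,2]))
E
```

```text
0.0285 [0.02798 0.03654] 2829
-0.0285 [-0.02901  0.03655] 2347
wrist gauge top 811 [array([-0.0002, -0.0005]), array([0.0301, 0.009 ]), np.float64(89.8718)] 0.05904229960318433
side gauge top 95 [array([-0.0004,  0.0017]), array([0.0113, 0.0305]), np.float64(1.4318)] 0.05921921671886232Traceback (most recent call last):
  File "gap.py", line 12, in <module>
    print("face tool x",np.percentile(q[:,0],[10,50,90]).round(4),"slide y of face",np.median(s[:,1]).round(4),len(q))
                        ~~~~~~~~~~~~~^^^^^^^^^^^^^^^^^^^
    return _quantile_unchecked(
        a, q, axis, out, overwrite_input, method, keepdims, weights)
    return _ureduce(a,
                    func=_quantile_ureduce_func,
    ...<5 lines>...
                    overwrite_input=overwrite_input,
                    method=method)
    r = func(a, **kwargs)
    result = _quantile(arr,
                       quantiles=q,
    ...<2 lines>...
                       out=out,
                       weights=wgt)
    slices_having_nans = np.isnan(arr[-1, ...])
                                  ~~~^^^^^^^^^
IndexError: index -1 is out of bounds for axis 0 with size 0
```

View pics/end_wrist.png

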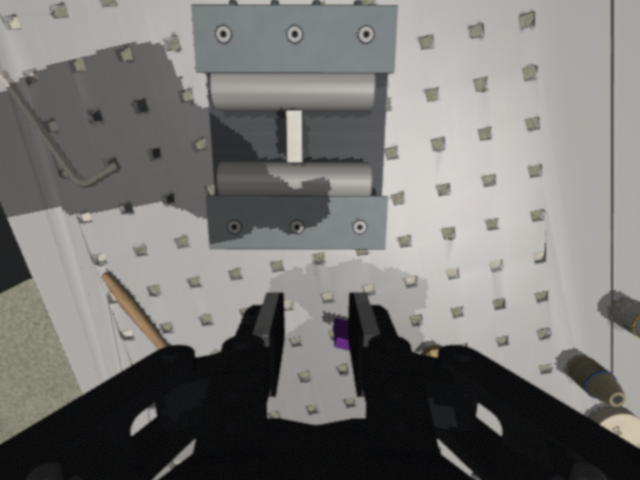

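The gauge, at (294,136), stands square between the two rollers. Its top is at z = 0.059 (slot floor 0.024 plus 35 mm), centred to within 0.1 mm, and both rollers are home. I'm handing in.

Run:
```python
from bench import workorder,status
print(workorder.hand_in(), status.get_obs()["clock"])
```

```text
the job is handed in; nothing more can be done
the job is handed in; nothing more can be done
```

The job is done and handed in at about 30 s of the 72 s allowed.

- **Rolling:** I rolled the loose roller into the empty corner in two strokes at roughly 7–10 N, until the tip slipped against the flank. While I was setting the touch for the first stroke, the press reached 13 N for a moment, just over the 3–12 N guide.
- **Bedding:** I pressed down on the roller with 14.8 N for about 1.25 s. The highest reading while setting the press was 19.5 N.
- **Gauge:** I stood the grey gauge on the slot floor near mid-length and let go. It met no side force on the way down. Once on the floor it was pressed with 18 N for one step, which I eased to about 2 N before letting go.

**Last checks (wrist camera):**

| Check | Result |
|---|---|
| Distance between roller axes | 57.0 mm, as it should be |
| Roller squareness (measured after rolling) | both within about 0.1° |
| Gauge position across the slot | centred to within 0.1 mm between the rollers |
| Gauge yaw | within about 0.2° of square |
| Gauge height | top 35 mm above the slot floor |

**Disagreement:** the side camera put the gauge about 2 mm further across the slot. It showed the same offset for the slide and the rollers, so I put it down to calibration.

I did not measure the nut, dust cap and tape again at the end, but no move went near them.

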